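# Change the name-block jig from short to long and load it

## Robot

A 6-joint arm with a two-finger parallel gripper is mounted at the origin on the work surface. World frame = base frame: x ahead of the robot, y to its left, z up, the work surface at z = 0. Lengths are in m, angles in rad, forces in N, time in s.
With the tool pointing down it reaches from about 0.35 to 0.975 m from the base axis. Payload 4.9 kg.
Tool frame: the origin (TCP) lies between the finger pads; the fingertips stand 14 mm ahead of it and the grasp point (between the pads) lies 5 mm behind it (manip.finger_overhang is the distance from the TCP to the fingertips, in m); z points along the fingers, y is the line along which they close (so a half turn about z gives the same grasp; the last joint's range is limited). The gripper opens to 85 mm and grips with 20 to 120 N. Pads are 22 mm wide; open, the fingers measure 114 mm over their backs; the gripper's body (76 mm by 85 mm) begins 54 mm behind the grasp point. The pads swing forward as they close: fully open they stand 13 mm farther back than shut.
Start: joints at [-1.279, 0.053, 1.613, -0, 1.476, -0.119], TCP at [0.25, -0.573, 0.211] pointing down, gripper open.
Joint ranges: [-3.01, 3.01], [-1.01, 2.22], [0.06, 2.58], [-1.02, 4.17], [0.09, 2.62], [-3.14, 3.14]. Speed limits (rad/s): [2.57, 2.57, 3.14, 3.14, 3.14, 3.14].

## Interface

Orientations are given as a unit quaternion [w, x, y, z].
In Python, from plant import manip, grab_frame gives the robot as it stands.
- The arm moves only by the tool servo_tool, never from a script. Its argument "deltas" is a list that holds one entry, the list of rows, each a list of 5 numbers: the opening in per cent of the stroke, from 0 (shut) to 100 (fully open), then the shift along the world's x, y, z in m, then the turn about the world's z in degrees. A call has exactly 8 rows; each row shifts and turns the commanded pose from where the row before left it; what a row does not reach is not made up. A row lasts 1/10 s, in which the tool goes at most 50 mm and 8.59 degrees, less where a joint would pass 70% of its speed; a pose out of reach is approached as far as the arm can. A call is refused whole if a number of a shift passes 0.05 or a number of a turn 8.59, either way. A call with a gripper value outside its range is refused whole. The fingers move at their own pace and stop on an object; the grip force is fixed at half the most. Time passes only in rows, so rows that do not move let the fingers close, or fill a call up. It gives the time, the measured TCP pose, the force, the opening and the grip force at its end, in the units of the state.
- manip.state(): the state, without advancing time (a new reading comes with each control period).
- grab_frame(name): name is "scene" or "top" or "wrist"; returns a dict with "pixels" (384x512x3 uint8, red, green, blue), "z_map" (384x512 float32, m along the optical axis (not along the pixel's ray), 0 where there is no reading), "fx", "fy", "cx", "cy" (pixels), "dist" ([k1, k2, p1, p2, k3] as OpenCV has them; the pictures are not rectified), "rvec" (rotation vector, rad) and "tvec" (3), from world to camera coordinates, as OpenCV has them; the wrist camera has in their place "T_tool_cam" (4x4, takes a point from camera to tool coordinates, whose origin is the TCP and whose axes are the flange's). Camera axes: x right, y down, z forward; pixel columns grow to the right and rows downward; lengths in m; the calibration is good to about 2 mm. A picture is of the moment at which its call begins: read the wrist's pose just before it.
- manip.job_done(): hands the job in; it is judged then, once.
The state is a dict: "time": time; "joint_pos": joint angles; "joint_vel": joint speeds; "joint_efforts": joint torques, N m; "tool_pos": TCP position; "tool_rot": TCP orientation; "contact_force": force on the tool from outside, world axes, zero at the start; "ft_torque": the same for the moment, N m; "gripper_width": opening from 0.0 (shut) to 1.0 (fully open); "grasp_force": force on a finger pad.
Only numpy, scipy, OpenCV 4.12 (cv2) and the standard library are available. Lean on these libraries where they do the work, as an engineer would, in place of code of your own. Each camera call takes 0.05 s, during which the arm holds its last target. There are 200 camera calls.

## Task

Change the heat-press loading jig over from short to long name blocks: take every finished short block out of its bay and lay it flat in the dark cooling tray, white face up. Ease the black clamp knob, press the spring button in and slide the fence away until the button pops out of its far hole, and tighten the knob again. Lay every long blank from the rubber mat flat in a bay of its own between back stop and fence, white face up, and leave the mug, tape roll and bottle alone.

Things in the scene. Friction and masses are not known exactly. Their poses are not given: they have to be found in the camera images.
- jig: Fixed white loading board 190 (x) x 375 (y) x 12 mm. Origin: underside, on the table, below the middle bay (board spans y -195 to +180 mm). The fence slides out along its +x; +y is towards the sleeve with the button, -y towards the clamp with the knob. A fixed aluminium back stop, 18 mm high above the board, crosses the bays, its face at x = -38 mm.
- bay0 (a point): Middle of a bay on the board's top (jig x 13.5, y -66), axes as the jig's. Back stop to fence: 103 mm with the fence at its far hole, only 58 mm at its near hole. 38 mm wide between strips 5 mm thick, 7 mm high, that stand only near both ends (jig x -38 to -22 and 33 to 59), so the bay's middle is open at the sides. Bays lie 66 mm apart.
- bay1 (a point): The same for the middle bay, at jig x 13.5, y 0 mm.
- bay2 (a point): The same for the bay next to the sleeve, at jig x 13.5, y +66 mm.
- fence (a joint): Slide of the fence along jig +x, m: 0 = button in the near hole, 0.045 = in the far hole, stops at -0.004 and 0.051. One piece: square sleeve, cross bar 10 mm thick (8 to 28 mm above the board) closing the bays, steel tongue under the clamp. Free it slides with 1 N, but takes 10 to 15 N at first till the pressed button ducks under the wall; with the clamp tight or the button out it will not go.
- sleeve (a point): On the axis of the fence's square aluminium sleeve (34 x 34 mm, along x, from 60 mm behind to 45 mm ahead of here), 45 mm above the table, level with the near hole; moves with the fence, axes as the jig's. Both sides are free here (bar starts 35 mm ahead): gripping across y here also presses the button flush, and the sleeve can be pulled along +x so. The far hole is 45 mm behind (-x).
- button (a joint): Spring button, in m: 0 = out (stands 7 mm proud of the sleeve's side), 0.007 = flush, about 0.009 = hidden under the sleeve's wall between the holes. It springs out by itself in a hole. Pressing flush takes about 6 N.
- button_tip (a point): Rounded tip of the steel button, 12 mm thick, on the +y side of the sleeve, 45 mm above the table. It sits in the fixed tube and does not move along x. The sleeve's two holes for it are 14 mm wide.
- knob (a joint): Clamp knob, rad: it grows clockwise seen from above (tightening), 0 = fully eased, 1.5 = stop, fully tight. Up to 1.0 the clamp is free, from about 1.1 it grips the tongue and locks the fence. Stays where it is left; turning takes up to 0.25 N m.
- knob_grip (a point): In the knob's black bar grip, on its vertical axis, 70.5 mm above the table, at jig x -35, y -162. The bar is 44 mm long (this point's x axis, turns with the knob, parallel to the jig's x at 0) and 14 mm thick (y); its top is 12 mm above this point, the round flange (42 mm across) 12 mm below. The fixed clamp block under it is 40 x 44 mm.
- mat: Thin fixed black rubber mat, 280 x 160 x 3 mm, with the long blanks on it. Origin: underside centre.
- tray: Fixed shallow dark steel cooling tray, 210 (x) x 140 (y) mm, walls 4 mm thick and 16 mm high, floor 4 mm thick. Origin: underside centre.
- blank0: Long name-block blank: wood, 95 (x) x 32 (y) x 30 (z) mm, about 85 g, white face on top (+z). Origin: underside centre. May be absent.
- blank1: Long name-block blank: wood, 95 (x) x 32 (y) x 30 (z) mm, about 85 g, white face on top (+z). Origin: underside centre. May be absent.
- blank2: Long name-block blank: wood, 95 (x) x 32 (y) x 30 (z) mm, about 85 g, white face on top (+z). Origin: underside centre. May be absent.
- short0: Finished short name block: wood, 50 (x) x 32 (y) x 30 (z) mm, about 45 g, white face on top (+z). Origin: underside centre. It starts in a bay, close to the back stop. May be absent.
- short1: Finished short name block: wood, 50 (x) x 32 (y) x 30 (z) mm, about 45 g, white face on top (+z). Origin: underside centre. It starts in a bay, close to the back stop. May be absent.
- short2: Finished short name block: wood, 50 (x) x 32 (y) x 30 (z) mm, about 45 g, white face on top (+z). Origin: underside centre. It starts in a bay, close to the back stop. May be absent.
- mug: Bystander: white mug, 82 mm across, 95 mm high. Origin: underside centre.
- tape: Bystander: roll of amber tape lying flat, 76 mm across, 19 mm high. Origin: underside centre.
- spray: Bystander: white plastic bottle, 48 mm across, 130 mm high. Origin: underside centre.
There are look-alikes about, which are no part of the job. What is shaped like the blank2 but pink or red is not meant. What is shaped like the blank1 but purple or red is not meant.

How it is judged:
On the way, in this order (a step that is already met when the one before it is completed fails the run):
1. the clamp knob is eased while the fence is still at its near hole (value of joint knob below 0.8 rad and value of joint fence below 0.004 m), for 0.2 s.
2. the fence is at its far hole with the button popped out (value of joint fence between 0.042 and 0.048 m and value of joint button below 0.003 m), for 0.2 s.
3. the clamp knob is tight again (all of step 2 and value of joint knob above 1.2 rad), for 0.2 s.
At the end, for the whole second after the job is handed in: Fence within 3 mm of its far hole, button out within 3 mm, knob above 1.2 rad. Each blank flat, face up, at rest in a bay: centre within 8 mm, bottom within 4 mm of the board, along it within 0.12 rad. Each short block flat, face up, at rest on the tray floor. Bystanders moved under 40 mm (all of step 3 and ((horizontal distance between blank0 and bay0 below 0.008 m and z of blank0 in the frame of bay0 below 0.004 m and angle between the x axis of blank0 and the x axis of bay0, either way round below 0.12 rad) or (horizontal distance between blank0 and bay1 below 0.008 m and z of blank0 in the frame of bay1 below 0.004 m and angle between the x axis of blank0 and the x axis of bay1, either way round below 0.12 rad) or (horizontal distance between blank0 and bay2 below 0.008 m and z of blank0 in the frame of bay2 below 0.004 m and angle between the x axis of blank0 and the x axis of bay2, either way round below 0.12 rad)) and angle between each of blank0, blank1, blank2's own z axis and vertical below 0.08 rad and linear speed of each of blank0, short0, blank1, short1, blank2, short2 below 0.02 m/s and x of short0 in the frame of tray between -0.1 and 0.1 m and y of short0 in the frame of tray between -0.066 and 0.066 m and z of each of short0, short1, short2 in the frame of tray below 0.01 m and angle between each of short0, short1, short2's own z axis and vertical below 0.1 rad and ((horizontal distance between blank1 and bay0 below 0.008 m and z of blank1 in the frame of bay0 below 0.004 m and angle between the x axis of blank1 and the x axis of bay0, either way round below 0.12 rad) or (horizontal distance between blank1 and bay1 below 0.008 m and z of blank1 in the frame of bay1 below 0.004 m and angle between the x axis of blank1 and the x axis of bay1, either way round below 0.12 rad) or (horizontal distance between blank1 and bay2 below 0.008 m and z of blank1 in the frame of bay2 below 0.004 m and angle between the x axis of blank1 and the x axis of bay2, either way round below 0.12 rad)) and x of short1 in the frame of tray between -0.1 and 0.1 m and y of short1 in the frame of tray between -0.066 and 0.066 m and ((horizontal distance between blank2 and bay0 below 0.008 m and z of blank2 in the frame of bay0 below 0.004 m and angle between the x axis of blank2 and the x axis of bay0, either way round below 0.12 rad) or (horizontal distance between blank2 and bay1 below 0.008 m and z of blank2 in the frame of bay1 below 0.004 m and angle between the x axis of blank2 and the x axis of bay1, either way round below 0.12 rad) or (horizontal distance between blank2 and bay2 below 0.008 m and z of blank2 in the frame of bay2 below 0.004 m and angle between the x axis of blank2 and the x axis of bay2, either way round below 0.12 rad)) and x of short2 in the frame of tray between -0.1 and 0.1 m and y of short2 in the frame of tray between -0.066 and 0.066 m); the robot touches nothing.
It fails at once if the mug is shoved aside or knocked over (distance of mug from where it was at the start of the episode above 0.04 m or angle between mug's own z axis and vertical above 0.6 rad).
It fails at once if the tape roll is shoved aside or knocked over (distance of tape from where it was at the start of the episode above 0.04 m or angle between tape's own z axis and vertical above 0.6 rad).
It fails at once if the bottle is shoved aside or knocked over (distance of spray from where it was at the start of the episode above 0.04 m or angle between spray's own z axis and vertical above 0.6 rad).
Of blank0, blank1, blank2 only 2 to 3 are there at a start; the rules pass over those that are not, and their reading is None.
Of short0, short1, short2 only 2 to 3 are there at a start; the rules pass over those that are not, and their reading is None.
At some moment in a run one of blank0, blank1, blank2 may be knocked a few centimetres aside while the robot is not near it.
It also fails if it takes over 210 s, if anything falls off the work surface, if the arm or the gripper's body presses on something with over 40 N, if the wrist force passes 120 N, or if a joint passes its speed limit or range.

## Working session

There is one attempt and no reset: what is moved stays moved. The work goes in short steps, Python scripts to look and compute and a tool call to move; the robot and the scene stay as the last step left them, time stands still between calls to the robot, and variables do not carry over. Pictures are saved under pics/ and viewed, at most 14 in all, crops included, and the job is handed in when it is done.

Besides the shell and the picture viewer there is one more tool, called as name(argument=value, ...), one argument or row to a line, values as JSON. servo_tool: Moves the arm, as the interface text tells. Its arguments: {"type":"object","properties":{"deltas":{"type":"array"}},"required":["deltas"]}

```bash
ls; mkdir -p pics; cat > h.py <<'E'
import numpy as np, cv2
from plant import manip, grab_frame
def cam(f):
    K=np.array([[f['fx'],0,f['cx']],[0,f['fy'],f['cy']],[0,0,1.]]);return K,np.array(f['dist'],float)
def pose(f,st=None):
    "camera->world R,t"
    if 'rvec' in f and f['rvec'] is not None:
        R=cv2.Rodrigues(np.array(f['rvec'],float))[0];return R.T,-R.T@np.array(f['tvec'],float).ravel()
    from scipy.spatial.transform import Rotation as Ro
    w,x,y,z=st['tool_rot'];Rt=Ro.from_quat([x,y,z,w]).as_matrix();T=np.array(f['T_tool_cam'])
    return Rt@T[:3,:3],Rt@T[:3,3]+np.array(st['tool_pos'])
def rays(f,uv,st=None):
    K,d=cam(f);p=cv2.undistortPoints(np.array(uv,float).reshape(-1,1,2),K,d).reshape(-1,2)
    R,t=pose(f,st);return np.c_[p,np.ones(len(p))]@R.T,t
def onplane(f,uv,z,st=None):
    r,t=rays(f,uv,st);return t+r*((z-t[2])/r[:,2])[:,None]
def cloud(f,st=None):
    h,w=f['z_map'].shape;u,v=np.meshgrid(np.arange(w),np.arange(h))
    r,t=rays(f,np.c_[u.ravel(),v.ravel()],st);return (t+r*f['z_map'].reshape(-1,1)).reshape(h,w,3)
def save(f,name,crop=None,k=1):
    im=f['pixels'][:,:,::-1]
    if crop: a,b,c,d=crop; im=im[b:d,a:c]
    cv2.imwrite('pics/'+name,cv2.resize(im,None,fx=k,fy=k,interpolation=cv2.INTER_CUBIC))
def grab(name):
    st=manip.state();return grab_frame(name),st
E
python3 - <<'E'
from h import *
import pickle
for n in('top','scene'):
    f,s=grab(n);save(f,n+'0.png',k=1.5);pickle.dump((f,s),open(n+'.pkl','wb'))
print(s, manip.finger_overhang)
E
```

```text
pics
{'time': 0.05, 'joint_pos': array([-1.27901015e+00,  5.33506246e-02,  1.61426707e+00,  4.52469930e-05,
        1.47597817e+00, -1.19022192e-01]), 'joint_vel': array([-0.00019774, -0.00152992, -0.00236434,  0.00204272,  0.00188883,
       -0.00113217]), 'joint_efforts': array([ 1.87948558e-05, -3.95179904e+01, -3.71657932e+01, -7.99147006e-05,
        4.07410611e-03,  9.34095851e-06]), 'tool_pos': array([ 0.24940752, -0.5723772 ,  0.209583  ]), 'tool_rot': array([-9.99814297e-04,  9.78978576e-01,  2.03960643e-01, -6.39774120e-05]), 'contact_force': array([ 0.28626264, -0.23330059,  0.67180929]), 'ft_torque': array([ 0.01613428,  0.05246905, -0.02341746]), 'grasp_force': 0.0, 'gripper_width': 0.997458888603286} 0.014
```

View pics/top0.png

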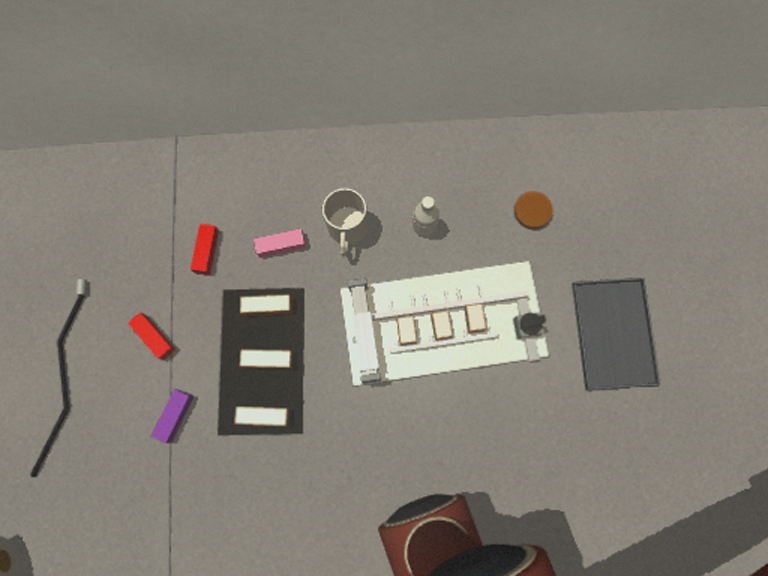

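View pics/scene0.png

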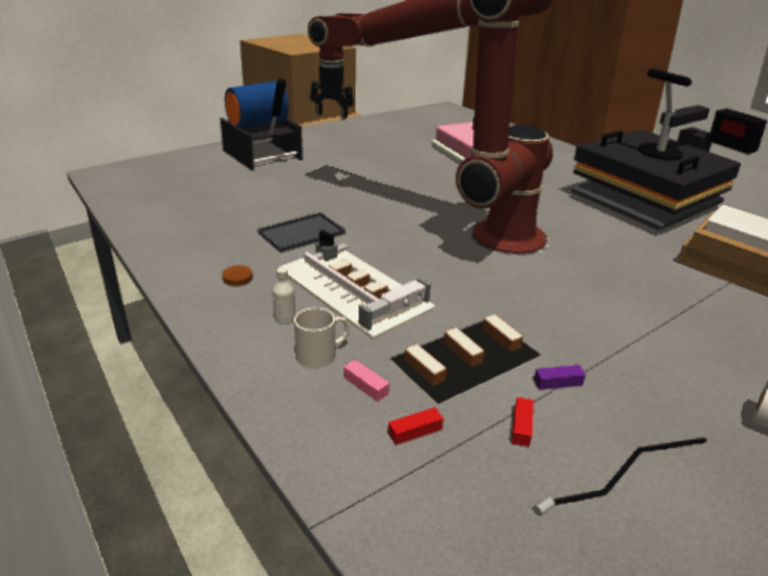

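The top view shows three white blanks on the black mat, at (265,304), (265,358) and (261,416). Three short blocks sit in the bays at (407,330), (442,324) and (476,318). The knob is at (530,323), the tray at (615,333), and the sleeve at (363,330). The pink block (280,242), the red ones (204,248) and (151,336), and the purple one (172,416) are look-alikes lying off the mat. The scene view agrees.

```bash
cat > m.py <<'E'
from h import *
import pickle
f,s=pickle.load(open('top.pkl','rb'))
im=f['pixels'];hsv=cv2.cvtColor(im,cv2.COLOR_RGB2HSV);P=cloud(f)
def rect(mask,z,lo,hi):
    n,l,st,c=cv2.connectedComponentsWithStats(mask.astype(np.uint8),connectivity=4)
    for i in range(1,n):
        if lo<st[i,4]<hi:
            cs=cv2.findContours((l==i).astype(np.uint8),0,2)[0][0].reshape(-1,2)
            w=onplane(f,cs,z)[:,:2].astype(np.float32)
            r=cv2.minAreaRect(w*1000);b=cv2.boxPoints(r)
            e=sorted([(np.hypot(*(b[k+1]-b[k])),k) for k in(0,1)])[-1][1];d=b[e+1]-b[e]
            print(st[i,4],np.round(c[i]*1.5),np.round(r[0],1),np.round(r[1],1),'long-axis deg',round(np.degrees(np.arctan2(d[1],d[0])),2),'zmed',np.median(P[l==i][:,2]).round(4))
# pixel boxes
H,S,V=[hsv[:,:,i].astype(int) for i in range(3)]
uu,vv=np.meshgrid(np.arange(512),np.arange(384))
def box(a,b,c,d):return (uu>a/1.5)&(uu<c/1.5)&(vv>b/1.5)&(vv<d/1.5)
print('blanks');m=box(215,285,308,440);rect(m&(V>150)&(S<70),.033,100,2000)
print('mat');rect((V<60)&box(210,280,315,445)|m&(V>150),.003,3000,20000)
print('tray');rect((V<95)&box(560,265,670,400),.010,3000,20000)
print('jig');rect(box(330,255,560,395)&(P[:,:,2]>.007)&(P[:,:,2]<.09),.012,3000,30000)
print('white');rect(box(330,255,560,395)&(V>150),.012,1000,30000)
print('short tops');rect(box(380,300,500,350)&(P[:,:,2]>.036)&(P[:,:,2]<.05),.042,100,2000)
print('knob');rect(box(500,290,560,350)&(P[:,:,2]>.07),.0825,30,2000)
for n,(u,v) in dict(mug=(345,208),bottle=(427,205),tape=(533,210)).items(): 
    print(n,onplane(f,[[u/1.5,v/1.5]],{'mug':.09,'bottle':.12,'tape':.019}[n]).round(3))
E
python3 m.py
```

```text
blanks
309 [264. 303.] [595.8 332.3] [88.9 28.7] long-axis deg 89.38 zmed 0.0343
336 [264. 358.] [492.5 332.6] [90.7 28. ] long-axis deg 86.62 zmed 0.0343
373 [260. 415.] [385.7 341.7] [92.5 29.8] long-axis deg 84.66 zmed 0.0348
mat
tray
3143 [615. 335.] [ 500.4 -335.2] [143.4 213.1] long-axis deg -0.02 zmed 0.0049
jig
8524 [442. 322.] [546.9 -10.9] [202.4 385.4] long-axis deg -85.68 zmed 0.0142
white
7622 [441. 321.] [543.3  -6.9] [193.8 377.4] long-axis deg -85.61 zmed 0.0138
short tops
437 [449. 312.] [549.4  14.1] [193.3  54.2] long-axis deg 86.42 zmed 0.0416
205 [442. 324.] [531.8  -1.2] [50.6 32.1] long-axis deg 5.84 zmed 0.0432
206 [406. 330.] [526.5  65.2] [50.4 31.9] long-axis deg 3.05 zmed 0.043
knob
92 [533. 322.] [ 520.  -162.9] [14.5 46.2] long-axis deg -75.36 zmed 0.0822
mug [[0.754 0.165 0.09 ]]
bottle [[0.739 0.015 0.12 ]]
tape [[ 0.755 -0.204  0.019]]
```

```bash
cat >> h.py <<'E'
YAW=np.radians(4.4);RJ=np.array([[np.cos(YAW),-np.sin(YAW)],[np.sin(YAW),np.cos(YAW)]]);OJ=np.array([.5427,.0006])
def toj(p):return (np.asarray(p)-OJ)@RJ
def tow(p):return OJ+np.asarray(p)@RJ.T
E
python3 - <<'E'
from h import *
import pickle
f,s=pickle.load(open('top.pkl','rb'));P=cloud(f);J=toj(P[:,:,:2]);z=P[:,:,2]
m=(J[...,1]>.09)&(J[...,1]<.2)&(abs(J[...,0])<.14)&(z>.025)
print(m.sum())
for x0 in np.arange(-.13,.13,.01):
    k=m&(J[...,0]>=x0)&(J[...,0]<x0+.01)
    if k.sum()>2: 
        zz=z[k];y=J[...,1][k]; print(round(x0,3),k.sum(),'y',(y.min()*1e3).round(),(y.max()*1e3).round(),'z',np.percentile(zz,[10,50,90]).round(3), 'y>.05:', (y[zz>.055].min()*1e3).round() if (zz>.055).any() else '', (y[zz>.055].max()*1e3).round() if (zz>.055).any() else '')
for b in (-.066,0,.066,): print(b,tow([-.008,b]).round(4),tow([.0135,b]).round(4))
save(f,'topc.png',(220,170,375,265),5)
E
```

```text
892
-0.1 46 y 126.0 161.0 z [0.04  0.062 0.067] y>.05: 126.0 161.0
-0.09 41 y 126.0 161.0 z [0.058 0.062 0.067] y>.05: 126.0 161.0
-0.08 48 y 126.0 160.0 z [0.053 0.062 0.065] y>.05: 126.0 160.0
-0.07 48 y 128.0 161.0 z [0.061 0.063 0.066] y>.05: 128.0 161.0
-0.06 46 y 127.0 160.0 z [0.062 0.064 0.066] y>.05: 127.0 160.0
-0.05 57 y 92.0 161.0 z [0.031 0.063 0.066] y>.05: 128.0 161.0
-0.04 47 y 127.0 160.0 z [0.06  0.063 0.066] y>.05: 127.0 160.0
-0.03 47 y 128.0 165.0 z [0.061 0.063 0.066] y>.05: 128.0 161.0
-0.02 50 y 127.0 167.0 z [0.051 0.063 0.065] y>.05: 127.0 161.0
-0.01 44 y 128.0 161.0 z [0.062 0.063 0.065] y>.05: 128.0 161.0
-0.0 47 y 127.0 161.0 z [0.061 0.064 0.066] y>.05: 127.0 161.0
0.01 65 y 92.0 161.0 z [0.032 0.062 0.065] y>.05: 128.0 161.0
0.02 79 y 91.0 161.0 z [0.04  0.045 0.064] y>.05: 128.0 161.0
0.03 34 y 132.0 157.0 z [0.057 0.059 0.061] y>.05: 132.0 157.0
0.04 32 y 132.0 156.0 z [0.057 0.059 0.062] y>.05: 133.0 156.0
0.05 34 y 90.0 157.0 z [0.055 0.059 0.061] y>.05: 132.0 157.0
0.06 31 y 133.0 156.0 z [0.056 0.059 0.061] y>.05: 133.0 156.0
0.07 34 y 132.0 161.0 z [0.057 0.058 0.061] y>.05: 132.0 158.0
0.08 54 y 127.0 162.0 z [0.056 0.064 0.067] y>.05: 127.0 162.0
0.09 8 y 135.0 160.0 z [0.063 0.065 0.066] y>.05: 135.0 160.0
-0.066 [ 0.5398 -0.0658] [ 0.5612 -0.0642]
0 [ 0.5347 -0.    ] [0.5562 0.0016]
0.066 [0.5297 0.0658] [0.5511 0.0674]
```

View pics/topc.png

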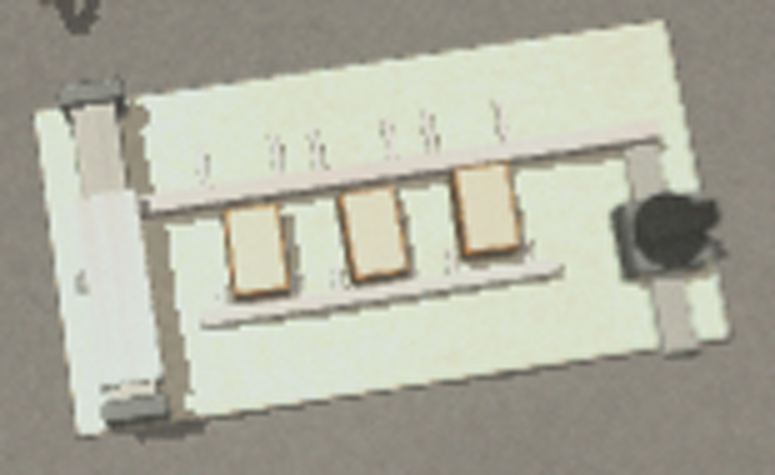

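The crop shows the button at (83,283), on the +y side of the sleeve. The knob bar, at (680,230), stands nearly along jig y, so it is tight. The three shorts are at (260,250), (375,235) and (487,212). Next I move over the knob.

servo_tool(
  deltas=[
    [[50,0.017,0.0256,-0.004,5.07],[50,0.017,0.0256,-0.004,5.07],[50,0.017,0.0256,-0.004,5.07],[50,0.017,0.0256,-0.004,5.07],[50,0.017,0.0256,-0.004,5.07],[50,0.017,0.0256,-0.004,5.07],[50,0.017,0.0256,-0.004,5.07],[50,0.017,0.0256,-0.004,5.07]],
  ],
)

```text
time: 0.9
tool_pos: [0.3859, -0.3668, 0.1781]
tool_rot: [-0.0, 0.847, 0.532, -0.0]
contact_force: [-0.1, 0.6, -0.5]
gripper_width: 0.503
grasp_force: 0.0
```

servo_tool(
  deltas=[
    [[50,0.017,0.0256,-0.004,5.07],[50,0.017,0.0256,-0.004,5.07],[50,0.017,0.0256,-0.004,5.07],[50,0.017,0.0256,-0.004,5.07],[50,0.017,0.0256,-0.004,5.07],[50,0.017,0.0256,-0.004,5.07],[50,0.017,0.0256,-0.004,5.07],[50,0.017,0.0256,-0.004,5.07]],
  ],
)

```text
time: 1.7
tool_pos: [0.5218, -0.1621, 0.1461]
tool_rot: [-0.0, 0.61, 0.793, -0.0]
contact_force: [0.3, 0.7, 0.6]
gripper_width: 0.499
grasp_force: 0.0
```

```bash
cat >> h.py <<'E'
def stp():
    s=manip.state();w,x,y,z=s['tool_rot'];yaw=2*np.degrees(np.arctan2(y,x))
    print('t',round(s['time'],2),'tcp',np.round(s['tool_pos'],4),'yaw',round((yaw+180)%360-180,2),'w',round(s['gripper_width'],3),'gf',round(s['grasp_force'],1),'F',np.round(s['contact_force'],1),'q6',round(s['joint_pos'][5],2));return s
E
python3 - <<'E'
from h import *
stp();f,s=grab('wrist');save(f,'w1.png',k=1.2)
P=cloud(f,s);m=(P[:,:,2]>.076)&(P[:,:,2]<.09)&(np.hypot(P[:,:,0]-.52,P[:,:,1]+.163)<.035)
q=P[m][:,:2].astype(np.float32)*1000;r=cv2.minAreaRect(q);print(m.sum(),r,np.median(P[m][:,2]))
E
```

```text
t 1.7 tcp [ 0.5218 -0.1621  0.1461] yaw 104.87 w 0.499 gf 0.0 F [0.3 0.7 0.6] q6 -0.7
918 ((521.1035766601562, -164.280029296875), (13.983856201171875, 44.18807601928711), 13.0557222366333) 0.08332784644094642
```

View pics/w1.png

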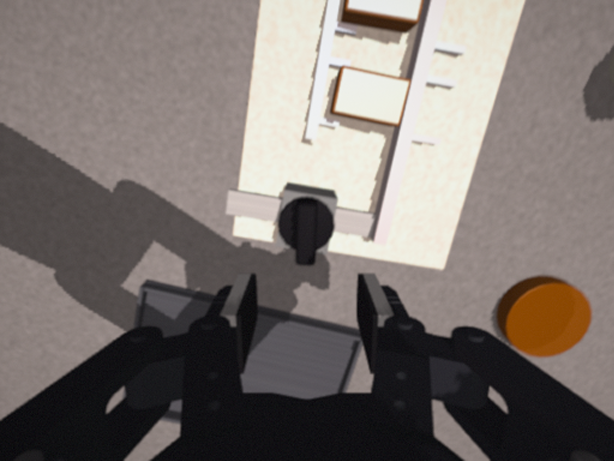

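The wrist view shows the knob bar at (307,230), between and ahead of the fingers. It measures (0.521,-0.164) with its long axis at 103°. I descend and close.

servo_tool(
  deltas=[
    [[50,-0.001,-0.002,-0.015,-1.8],[50,0,0,-0.02,0],[50,0,0,-0.02,0],[50,0,0,-0.016,0],[8,0,0,0,0],[8,0,0,0,0],[8,0,0,0,0],[8,0,0,0,0]],
  ],
)

```text
time: 2.55
tool_pos: [0.5214, -0.1659, 0.0771]
tool_rot: [0.001, 0.624, 0.782, 0.0]
contact_force: [0.2, 0.1, -0.5]
gripper_width: 0.084
grasp_force: 0.0
```

servo_tool(
  deltas=[
    [[5,0,0,0,0],[5,0,0,0,0],[5,0,0,0,3],[5,0,0,0,6],[5,0,0,0,6],[5,0,0,0,6],[5,0,0,0,6],[5,0,0,0,6]],
  ],
)

```text
time: 3.35
tool_pos: [0.5207, -0.1654, 0.076]
tool_rot: [0.0, 0.374, 0.928, -0.0]
contact_force: [0.3, 0.5, 0.2]
gripper_width: 0.055
grasp_force: 0.0
```

```bash
python3 -c "
from h import *
print(stp()['ft_torque'])"
```

```text
t 3.35 tcp [ 0.5207 -0.1654  0.076 ] yaw 136.11 w 0.055 gf 0.0 F [0.3 0.5 0.2] q6 -1.25
[-0.02639257 -0.05801625  0.02130776]
```

```bash
python3 -c "
from h import *
f,s=grab('wrist');save(f,'w2.png',(90,100,420,384),2)
P=cloud(f,s);m=(P[:,:,2]>.076)&(P[:,:,2]<.09)&(np.hypot(P[:,:,0]-.52,P[:,:,1]+.163)<.04);print(m.sum())
f,s=grab('scene');save(f,'s2.png',(170,110,300,220),5)
"
```

```text
1120
```

View pics/w2.png

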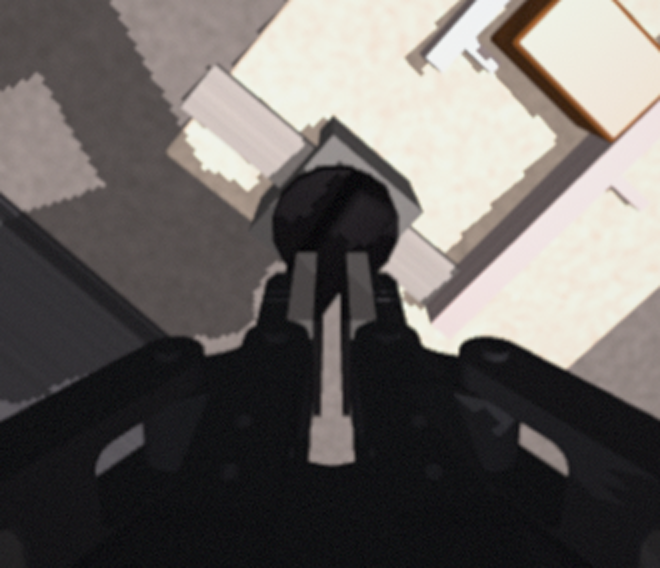

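The view shows the closed fingers at (335,255) and the knob flange at (335,215), but the bar was not gripped. I check depth and the scene crop.

```bash
python3 -c "
from h import *
s=stp();f,s=grab('wrist')
P=cloud(f,s)
for v in range(170,400,14):
  print(v,[tuple((P[100+v//2,90+u//2]*1000).round().astype(int)) for u in (295,305,320,333,347,360,370)])
"
```

```text
t 3.45 tcp [ 0.5207 -0.1654  0.076 ] yaw 135.85 w 0.051 gf 0.0 F [-0.6 -0.1  0.1] q6 -1.24
170 [(np.int64(501), np.int64(-165), np.int64(40)), (np.int64(501), np.int64(-160), np.int64(51)), (np.int64(503), np.int64(-154), np.int64(60)), (np.int64(506), np.int64(-152), np.int64(59)), (np.int64(509), np.int64(-148), np.int64(59)), (np.int64(512), np.int64(-145), np.int64(63)), (np.int64(516), np.int64(-144), np.int64(51))]
184 [(np.int64(501), np.int64(-163), np.int64(60)), (np.int64(503), np.int64(-161), np.int64(59)), (np.int64(507), np.int64(-157), np.int64(59)), (np.int64(509), np.int64(-154), np.int64(60)), (np.int64(511), np.int64(-150), np.int64(68)), (np.int64(511), np.int64(-145), np.int64(79)), (np.int64(514), np.int64(-144), np.int64(74))]
198 [(np.int64(504), np.int64(-166), np.int64(59)), (np.int64(506), np.int64(-164), np.int64(60)), (np.int64(510), np.int64(-160), np.int64(60)), (np.int64(512), np.int64(-157), np.int64(62)), (np.int64(510), np.int64(-150), np.int64(81)), (np.int64(512), np.int64(-147), np.int64(85)), (np.int64(514), np.int64(-145), np.int64(83))]
212 [(n
[... 4024 characters left out ...]
-153), np.int64(153))]
380 [(np.int64(508), np.int64(-162), np.int64(156)), (np.int64(511), np.int64(-164), np.int64(151)), (np.int64(521), np.int64(-169), np.int64(136)), (np.int64(589), np.int64(-231), np.int64(3)), (np.int64(525), np.int64(-166), np.int64(135)), (np.int64(516), np.int64(-155), np.int64(155)), (np.int64(517), np.int64(-153), np.int64(156))]
394 [(np.int64(505), np.int64(-158), np.int64(167)), (np.int64(516), np.int64(-169), np.int64(145)), (np.int64(523), np.int64(-172), np.int64(135)), (np.int64(594), np.int64(-236), np.int64(2)), (np.int64(526), np.int64(-167), np.int64(137)), (np.int64(518), np.int64(-157), np.int64(155)), (np.int64(513), np.int64(-150), np.int64(166))]
```

View pics/s2.png

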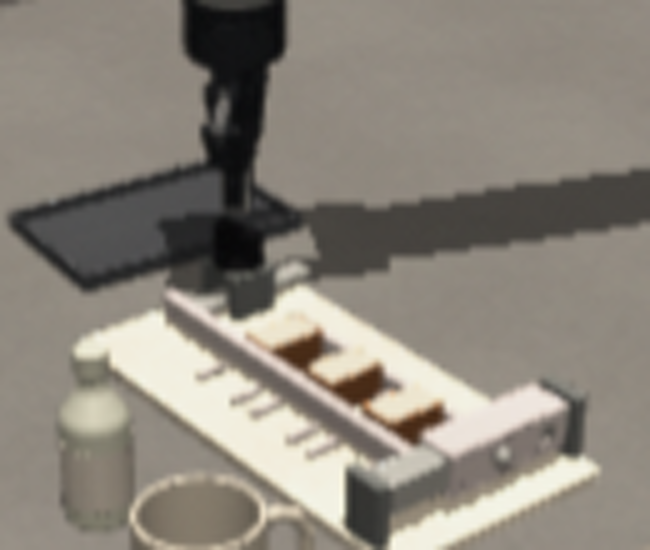

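The scene crop shows the knob still at its old angle under the fingers. The wrist depth puts the finger ends near z 0.10, above the bar top at 0.084. I cross-check this with the scene camera.

```bash
python3 -c "
from h import *
s=stp();f,s=grab('scene');P=cloud(f)
for v in range(140,168):
  m=(np.hypot(P[v,:,0]-.521,P[v,:,1]+.165)<.045)&(P[v,:,2]>.04)
  if m.any(): print(v,np.where(m)[0][[0,-1]],(P[v][m].mean(0)*1e3).round(),(P[v][m].std(0)*1e3).round())
g=f['z_map'];print((g[140:166,210:225:2]*1000).astype(int))
"
```

```text
t 3.5 tcp [ 0.5207 -0.1654  0.076 ] yaw 135.74 w 0.048 gf 0.0 F [ 0.2 -0.   0.4] q6 -1.24
140 [218 221] [ 520. -151.  151.] [14. 15.  9.]
141 [214 220] [ 533. -142.  154.] [14.  8.  6.]
142 [213 219] [ 541. -142.  152.] [8. 5. 3.]
143 [212 220] [ 540. -144.  147.] [14.  9.  7.]
144 [212 220] [ 539. -145.  142.] [12.  6.  5.]
145 [214 220] [ 528. -155.  131.] [9. 6. 4.]
146 [214 220] [ 529. -155.  127.] [8. 5. 3.]
147 [214 220] [ 529. -155.  123.] [8. 5. 2.]
148 [214 220] [ 529. -156.  119.] [9. 5. 3.]
149 [214 220] [ 528. -157.  114.] [8. 5. 3.]
150 [214 220] [ 527. -159.  109.] [7. 7. 3.]
151 [214 219] [ 532. -154.  108.] [6. 6. 3.]
152 [214 219] [ 531. -157.  102.] [5. 5. 1.]
154 [213 216] [ 528. -176.   84.] [4. 3. 1.]
155 [213 218] [ 528. -169.   83.] [5. 5. 1.]
156 [213 220] [ 527. -163.   81.] [6. 9. 3.]
157 [213 222] [ 527. -156.   80.] [ 6. 11.  3.]
158 [213 222] [ 528. -155.   76.] [ 6. 12.  4.]
159 [213 222] [ 527. -156.   71.] [ 6. 13.  4.]
160 [213 222] [ 527. -158.   66.] [ 7. 13.  5.]
161 [212 222] [ 530. -156.   63.] [ 8. 11.  3.]
162 [210 222] [ 533. -158.   58.] [ 9.
[... 665 characters left out ...]
 1745 1723]
 [1736 1746 1520 1506 1509 1524 1739 1727]
 [1731 1738 1516 1507 1506 1738 1742 1734]
 [1732 1731 1516 1515 1508 1731 1731 1733]
 [1715 1714 1717 1726 1720 1725 1721 1730]
 [1712 1713 1540 1537 1709 1714 1710 1689]
 [1710 1702 1535 1532 1535 1704 1677 1682]
 [1695 1695 1541 1529 1527 1522 1681 1692]
 [1676 1687 1533 1527 1522 1520 1523 1693]
 [1655 1655 1536 1529 1522 1509 1523 1700]
 [1654 1660 1541 1540 1522 1518 1526 1676]
 [1658 1664 1545 1537 1523    0 1535 1675]
 [1656 1543 1541 1534 1530 1531 1528 1666]
 [1557 1542 1534 1533 1530 1522 1537 1661]
 [1547 1543 1533 1522 1533 1522 1540 1547]
 [1552 1538 1536 1532 1527 1529 1543 1542]
 [1556 1541 1535 1535 1530 1528 1542 1544]]
```

Both cameras agree that the finger ends sit about 24 mm above the reported TCP, not 14 mm below it, with no lateral offset. All my heights must use tip z = tool z + 0.024. I turn back and go lower.

servo_tool(
  deltas=[
    [[30,0,0.0005,0,-6.5],[50,0,0.0005,0,-6.5],[50,0,0,0,-6.6],[50,0,0,0,-6.6],[50,0,0,0,-6.6],[50,0,0,-0.01,0],[50,0,0,-0.012,0],[50,0,0,-0.012,0]],
  ],
)

```text
time: 4.35
tool_pos: [0.5201, -0.1642, 0.0403]
tool_rot: [-0.0, 0.622, 0.783, -0.0]
contact_force: [-2.0, -0.8, -1.6]
gripper_width: 0.498
grasp_force: 0.0
```

servo_tool(
  deltas=[
    [[10,0,0,0,0],[5,0,0,0,0],[5,0,0,0,0],[5,0,0,0,0],[5,0,0,0,0],[5,0,0,0,0],[5,0,0,0,0],[5,0,0,0,0]],
  ],
)

```text
time: 5.15
tool_pos: [0.5209, -0.1638, 0.0409]
tool_rot: [0.0, 0.622, 0.783, 0.001]
contact_force: [5.7, 1.3, -8.0]
gripper_width: 0.147
grasp_force: 61.2
```

```bash
python3 -c "
from h import *
print(stp()['ft_torque'])"
```

```text
t 5.15 tcp [ 0.5209 -0.1638  0.0409] yaw 103.06 w 0.147 gf 61.2 F [ 5.7  1.3 -8. ] q6 -0.67
[ 0.12460028 -0.75080977 -0.05762779]
```

Gripped. I turn it counter-clockwise to ease.

servo_tool(
  deltas=[
    [[5,0,0,0,4],[5,0,0,0,8],[5,0,0,0,8],[5,0,0,0,8],[5,0,0,0,8],[5,0,0,0,8],[5,0,0,0,8],[5,0,0,0,5]],
  ],
)

```text
time: 5.95
tool_pos: [0.5207, -0.1641, 0.0409]
tool_rot: [0.0, 0.171, 0.985, 0.0]
contact_force: [4.1, 0.2, -8.7]
gripper_width: 0.147
grasp_force: 61.2
```

servo_tool(
  deltas=[
    [[5,0,0,0,0],[5,0,0,0,0],[50,0,0,0,0],[50,0,0,0,0],[50,0,0,0,0],[50,0,0,0.04,0],[50,0,0,0.04,0],[50,0,0,0.04,0]],
  ],
)

```text
time: 6.75
tool_pos: [0.5204, -0.1645, 0.1637]
tool_rot: [-0.0, 0.173, 0.985, -0.0]
contact_force: [1.3, 0.3, -0.7]
gripper_width: 0.504
grasp_force: 0.0
```

```bash
cat >knob.py <<'E'
from h import *
def knob(f,s=None):
    P=cloud(f,s);m=(P[:,:,2]>.077)&(P[:,:,2]<.088)&(np.hypot(P[:,:,0]-.521,P[:,:,1]+.164)<.03)
    r=cv2.minAreaRect(P[m][:,:2].astype(np.float32)*1000);b=cv2.boxPoints(r)
    d=max([b[1]-b[0],b[2]-b[1]],key=lambda d:np.hypot(*d));a=np.degrees(np.arctan2(d[1],d[0]))
    print('knob',np.round(r[0],1),np.round(r[1],1),'axis',round(a,1),'k',round(np.radians((4.4-a)%180),2))
s=stp();f,s=grab('wrist');knob(f,s)
E
python3 knob.py; python3 -c "
from h import *
print(tow([-.019,.1445]))"
```

```text
t 6.75 tcp [ 0.5204 -0.1645  0.1637] yaw 160.02 w 0.504 gf 0.0 F [ 1.3  0.3 -0.7] q6 -1.66
knob [ 520.3 -164.4] [13.5 43.4] axis -19.4 k 0.41
[0.5126701  0.14321646]
```

Knob eased to 0.41 rad. Next I move over the sleeve.

servo_tool(
  deltas=[
    [[75,-0.001,0.0385,-0.008,3.05],[75,-0.001,0.0385,-0.008,3.05],[75,-0.001,0.0385,-0.008,3.05],[75,-0.001,0.0385,-0.008,3.05],[75,-0.001,0.0385,-0.008,3.05],[75,-0.001,0.0385,-0.008,3.05],[75,-0.001,0.0385,-0.008,3.05],[75,-0.001,0.0385,-0.008,3.05]],
  ],
)

```text
time: 7.6
tool_pos: [0.5127, 0.1451, 0.0982]
tool_rot: [0.001, -0.04, 0.999, -0.0]
contact_force: [-0.4, -0.1, -0.3]
gripper_width: 0.747
grasp_force: 0.0
```

```bash
python3 -c "
from h import *
s=stp();f,s=grab('wrist');save(f,'w3.png',k=1.2);P=cloud(f,s);J=toj(P[...,:2])*1e3;z=P[...,2]
m=(z>.056)&(z<.072)&(J[...,1]>100)&(J[...,1]<190)
for x0 in range(-90,100,10):
  k=m&(J[...,0]>x0)&(J[...,0]<x0+10)
  if k.sum()>10: print(x0,k.sum(),np.percentile(J[...,1][k],[1,99]).round(1),np.median(z[k]).round(4))
b=(z>.038)&(z<.052)&(J[...,1]>162)&(J[...,1]<175)&(abs(J[...,0]+20)<25)
print('button',b.sum(),J[b].mean(0) if b.any() else '',z[b].mean(), J[b].min(0),J[b].max(0))
"
```

```text
t 7.6 tcp [0.5127 0.1451 0.0982] yaw -175.44 w 0.747 gf 0.0 F [-0.4 -0.1 -0.3] q6 -1.51
-90 721 [125.4 159.1] 0.0638
-80 774 [125.8 158.9] 0.0635
-70 794 [126.1 159.1] 0.0638
-60 745 [125.9 159.3] 0.0638
-50 730 [126.3 159.6] 0.0638
-40 700 [126.1 159.8] 0.0638
-30 662 [126.6 159.4] 0.0638
-20 631 [126.4 159.6] 0.0637
-10 616 [126.8 159.8] 0.0637
0 591 [126.6 160. ] 0.0638
10 566 [126.9 160.2] 0.0637
20 465 [127.  160.4] 0.0639
30 348 [131.  156.4] 0.0594
40 378 [131.6 156.6] 0.0594
50 360 [131.5 156.7] 0.0594
60 353 [131.4 156.9] 0.0593
70 356 [131.3 158.6] 0.0593
80 427 [127.1 161.6] 0.0634
button 60 [-19.45778521 164.24229111] 0.04970520645475645 [-23.63080734 162.43835175] [-13.66746679 166.69422067]
```

View pics/w3.png

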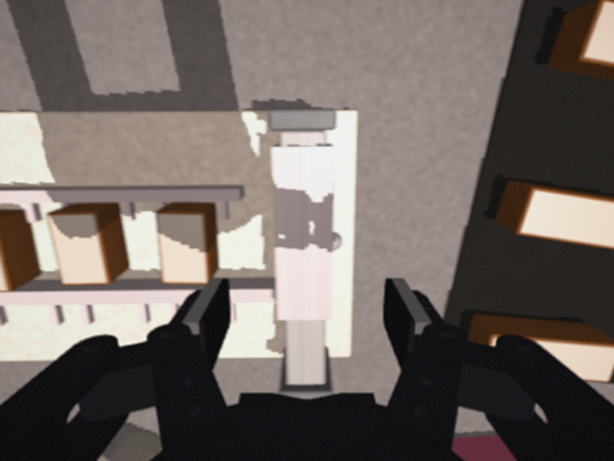

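The wrist view shows the sleeve at (303,230) between the fingers and the button at (335,240). I lower and grip.

servo_tool(
  deltas=[
    [[75,-0.0002,-0.0018,-0.01,0.3],[75,0,0,-0.02,0],[75,0,0,-0.02,0],[75,0,0,-0.02,0],[75,0,0,-0.012,0],[75,0,0,-0.01,0],[75,0,0,0,0],[60,0,0,0,0]],
  ],
)

```text
time: 8.45
tool_pos: [0.5129, 0.1416, 0.0063]
tool_rot: [0.0, -0.041, 0.999, 0.0]
contact_force: [0.3, 0.7, -0.3]
gripper_width: 0.61
grasp_force: 0.0
```

servo_tool(
  deltas=[
    [[45,0,0,0,0],[35,0,0,0,0],[30,0,0,0,0],[25,0,0,0,0],[25,0,0,0,0],[25,0,0,0,0],[25,0,0,0,0],[25,0,0,0,0]],
  ],
)

```text
time: 9.25
tool_pos: [0.5136, 0.1425, 0.0076]
tool_rot: [0.001, -0.042, 0.999, 0.0]
contact_force: [-1.2, 3.0, 5.9]
gripper_width: 0.39
grasp_force: 61.4
```

```bash
python3 -c "
from h import *
print(stp()['ft_torque'])"
```

```text
t 9.25 tcp [0.5136 0.1425 0.0076] yaw -175.22 w 0.39 gf 61.4 F [-1.2  3.   5.9] q6 -1.52
[0.41290423 0.28342881 0.08968101]
```

The measured width is about 33 mm, so the button is flush. I pull 45 mm along jig +x.

servo_tool(
  deltas=[
    [[25,0.004,0.0003,0,0],[25,0.006,0.0005,0,0],[25,0.006,0.0005,0,0],[25,0.006,0.0005,0,0],[25,0.006,0.0005,0,0],[25,0.006,0.0005,0,0],[25,0.006,0.0005,0,0],[25,0.004,0.0003,0,0]],
  ],
)

```text
time: 10.05
tool_pos: [0.5579, 0.1463, 0.0076]
tool_rot: [0.001, -0.042, 0.999, 0.001]
contact_force: [-2.0, 4.2, 6.1]
gripper_width: 0.386
grasp_force: 60.8
```

servo_tool(
  deltas=[
    [[25,0.001,0,0,0],[25,0,0,0,0],[25,0,0,0,0],[25,0,0,0,0],[25,0,0,0,0],[25,0,0,0,0],[25,0,0,0,0],[25,0,0,0,0]],
  ],
)

```text
time: 10.85
tool_pos: [0.559, 0.1464, 0.0076]
tool_rot: [0.002, -0.042, 0.999, 0.001]
contact_force: [0.3, 5.5, 4.7]
gripper_width: 0.387
grasp_force: 60.7
```

```bash
python3 -c "
from h import *
print(stp()['ft_torque'])
f,s=grab('top');P=cloud(f);J=toj(P[...,:2])*1e3;z=P[...,2]
m=(z>.034)&(z<.046)&(J[...,0]>0)&(J[...,1]>-130)&(J[...,1]<-85);print('bar x',np.percentile(J[...,0][m],[2,50,98]),m.sum())
b=(z>.035)&(z<.055)&(J[...,1]>163)&(J[...,1]<175)&(abs(J[...,0]+20)<12);print('button',b.sum(),J[b])
"
```

```text
t 10.85 tcp [0.559  0.1464 0.0076] yaw -175.22 w 0.387 gf 60.7 F [0.3 5.5 4.7] q6 -1.53
[0.57909432 0.13175946 0.13602163]
bar x [65.93048341 70.79659261 76.13636836] 61
button 0 []
```

servo_tool(
  deltas=[
    [[50,0,0,0,0],[75,0,0,0,0],[75,0,0,0,0],[75,0,0,0,0],[75,-0.005,0,0.02,0],[75,-0.01,0,0.03,0],[75,-0.02,0,0.03,0],[75,-0.01,0,0.02,0]],
  ],
)

```text
time: 11.7
tool_pos: [0.5121, 0.1453, 0.1077]
tool_rot: [0.001, -0.041, 0.999, -0.0]
contact_force: [0.8, -0.3, -0.7]
gripper_width: 0.747
grasp_force: 0.0
```

```bash
cat > but.py <<'E'
from h import *
s=stp();f,s=grab('wrist');P=cloud(f,s);J=toj(P[...,:2])*1e3;z=P[...,2]
b=(z>.038)&(z<.055)&(J[...,1]>161.5)&(J[...,1]<175)&(abs(J[...,0]+20)<25)
print('button',b.sum(),J[b].mean(0) if b.any() else '', J[b].max(0) if b.any() else '')
m=(z>.034)&(z<.046)&(J[...,0]>10)&(J[...,1]>20)&(J[...,1]<110);print('bar x',np.percentile(J[...,0][m],[2,98]),m.sum())
m=(z>.0615)&(J[...,0]>-90)&(J[...,0]<80)&(J[...,1]>130)&(J[...,1]<156);print('sleeve x',np.percentile(J[...,0][m],[1,99]))
v,u=np.where(b);print(u.mean()*1.2,v.mean()*1.2) if b.any() else 0
save(f,'wb%d.png'%(s['time']*100),(180,100,340,260),4)
E
python3 but.py;ls pics
```

```text
t 11.7 tcp [0.5121 0.1453 0.1077] yaw -175.25 w 0.747 gf 0.0 F [ 0.8 -0.3 -0.7] q6 -1.52
button 75 [-19.16775685 163.82094237] [-13.13464709 166.94351259]
bar x [10.18624726 74.30224491] 621
sleeve x [-89.93063463  70.2342204 ]
333.952 236.688
s2.png
scene0.png
top0.png
topc.png
w1.png
w2.png
w3.png
wb1170.png
```

The button stands out again (max y 166.9, as before) and the bar is now at x 65–75, so the fence is at its far hole. I go back to the knob.

servo_tool(
  deltas=[
    [[50,0.001,-0.0388,0,-3.03],[50,0.001,-0.0388,0,-3.03],[50,0.001,-0.0388,0,-3.03],[50,0.001,-0.0388,0,-3.03],[50,0.001,-0.0388,0,-3.03],[50,0.001,-0.0388,0,-3.03],[50,0.001,-0.0388,0,-3.03],[50,0.001,-0.0388,0,-3.03]],
  ],
)

```text
time: 12.55
tool_pos: [0.52, -0.1667, 0.1049]
tool_rot: [-0.0, 0.17, 0.985, 0.0]
contact_force: [0.5, 0.2, 0.3]
gripper_width: 0.497
grasp_force: 0.0
```

servo_tool(
  deltas=[
    [[50,0,0,0,0],[50,0,0,-0.02,0],[50,0,0,-0.02,0],[50,0,0,-0.02,0],[50,0,0,-0.007,0],[50,0,0,0,0],[20,0,0,0,0],[5,0,0,0,0]],
  ],
)

```text
time: 13.35
tool_pos: [0.5215, -0.1649, 0.0402]
tool_rot: [0.001, 0.169, 0.986, 0.0]
contact_force: [3.2, 16.7, 6.1]
gripper_width: 0.17
grasp_force: 9.6
```

servo_tool(
  deltas=[
    [[5,0,0,0,0],[5,0,0,0,0],[5,0,0,0,0],[5,0,0,0,0],[5,0,0,0,0],[5,0,0,0,0],[5,0,0,0,0],[5,0,0,0,0]],
  ],
)

```text
time: 14.15
tool_pos: [0.5217, -0.1644, 0.0404]
tool_rot: [0.001, 0.169, 0.986, 0.001]
contact_force: [-0.0, 5.9, 3.7]
gripper_width: 0.15
grasp_force: 60.2
```

```bash
python3 -c "
from h import *
print(stp()['ft_torque'])"
```

```text
t 14.15 tcp [ 0.5217 -0.1644  0.0404] yaw 160.51 w 0.15 gf 60.2 F [-0.   5.9  3.7] q6 -1.67
[ 0.77283879 -0.07645556 -0.11457158]
```

servo_tool(
  deltas=[
    [[5,0,0,0,-6],[5,0,0,0,-8],[5,0,0,0,-8],[5,0,0,0,-8],[5,0,0,0,-8],[5,0,0,0,-8],[5,0,0,0,-8],[5,0,0,0,-5]],
  ],
)

```text
time: 14.95
tool_pos: [0.5212, -0.1647, 0.0404]
tool_rot: [0.0, 0.634, 0.773, 0.001]
contact_force: [-0.8, 3.9, 4.6]
gripper_width: 0.149
grasp_force: 60.3
```

servo_tool(
  deltas=[
    [[5,0,0,0,0],[5,0,0,0,0],[5,0,0,0,0],[50,0,0,0,0],[55,0,0,0,0],[55,0,0,0.03,0],[55,0,0,0.04,0],[55,0,0,0.04,0]],
  ],
)

```text
time: 15.75
tool_pos: [0.5196, -0.1652, 0.1492]
tool_rot: [-0.001, 0.633, 0.775, -0.001]
contact_force: [0.5, -0.4, 0.4]
gripper_width: 0.551
grasp_force: 0.0
```

```bash
python3 knob.py; python3 - <<'E'
from h import *
f,s=grab('wrist');P=cloud(f,s);z=P[...,2];m=((z>.037)&(z<.048)).astype(np.uint8)
J=toj(P[...,:2])*1e3;m&=((J[...,0]>-40)&(J[...,0]<58)&(abs(J[...,1])<110)).astype(np.uint8)
n,l,st,c=cv2.connectedComponentsWithStats(m)
for i in range(1,n):
    if st[i,4]>150:
        for A in (P[l==i][:,:2]*1e3,J[l==i]):
            r=cv2.minAreaRect(A.astype(np.float32));print(st[i,4],np.round(r[0],1),np.round(r[1],1),round(r[2],1),end=' ')
        print(np.median(z[l==i]).round(4))
E
```

```text
t 15.75 tcp [ 0.5196 -0.1652  0.1492] yaw 101.52 w 0.551 gf 0.0 F [ 0.5 -0.4  0.4] q6 -0.64
knob [ 521.3 -163.8] [13.2 43.1] axis -78.5 k 1.45
537 [533.3 -15.5] [49.5  7.1] 7.3 537 [-10.6 -15.4] [49.5  7.1] 2.9 0.0432
2245 [542.3 -66.4] [50. 32.] 3.6 2245 [ -5.5 -66.8] [32. 50.] 89.2 0.0436
```

Knob at 1.45 rad, tight. Next the shorts, starting with bay 0.

servo_tool(
  deltas=[
    [[55,0.0014,0.0062,-0.003,-6.08],[55,0.0014,0.0062,-0.003,-6.08],[55,0.0014,0.0062,-0.003,-6.08],[55,0.0014,0.0062,-0.003,-6.08],[55,0.0014,0.0062,-0.003,-6.08],[55,0.0014,0.0062,-0.003,-6.08],[55,0.0014,0.0062,-0.003,-6.08],[55,0.0014,0.0062,-0.003,-6.08]],
  ],
)

```text
time: 16.65
tool_pos: [0.5312, -0.1154, 0.1238]
tool_rot: [-0.0, 0.896, 0.443, -0.001]
contact_force: [0.3, -0.7, 0.5]
gripper_width: 0.55
grasp_force: 0.0
```

servo_tool(
  deltas=[
    [[55,0.0014,0.0062,-0.003,-6.08],[55,0.0014,0.0062,-0.003,-6.08],[55,0.0014,0.0062,-0.003,-6.08],[55,0.0014,0.0062,-0.003,-6.08],[55,0.0014,0.0062,-0.003,-6.08],[55,0.0014,0.0062,-0.003,-6.08],[55,0.0014,0.0062,-0.003,-6.08],[55,0.0014,0.0062,-0.003,-6.08]],
  ],
)

```text
time: 17.45
tool_pos: [0.5424, -0.0658, 0.0998]
tool_rot: [0.0, 0.999, 0.035, -0.001]
contact_force: [0.3, -0.4, -0.2]
gripper_width: 0.548
grasp_force: 0.0
```

```bash
cat > blk.py <<'E'
from h import *
import sys
def blocks(f,s,lo,hi,box,area=150):
    P=cloud(f,s);z=P[...,2];m=((z>lo)&(z<hi)&(P[...,0]>box[0])&(P[...,0]<box[1])&(P[...,1]>box[2])&(P[...,1]<box[3])).astype(np.uint8)
    n,l,st,c=cv2.connectedComponentsWithStats(m)
    for i in range(1,n):
        if st[i,4]>area:
            r=cv2.minAreaRect(P[l==i][:,:2].astype(np.float32)*1e3);b=cv2.boxPoints(r)
            d=max([b[1]-b[0],b[2]-b[1]],key=lambda d:np.hypot(*d))
            print(st[i,4],'c',np.round(r[0],1),np.round(r[1],1),'ax',round(np.degrees(np.arctan2(d[1],d[0])),1),'z',np.median(z[l==i]).round(4),'jig',(toj(np.array(r[0])/1e3)*1e3).round(1),'px',c[i].round())
if __name__=='__main__':
    a=sys.argv;s=stp();f,s=grab(a[1]);blocks(f,s if a[1]=='wrist' else None,float(a[2]),float(a[3]),[float(x) for x in a[4:8]])
E
python3 blk.py wrist .037 .05 .5 .575 -.11 .1
```

```text
t 17.45 tcp [ 0.5424 -0.0658  0.0998] yaw 3.99 w 0.548 gf 0.0 F [ 0.3 -0.4 -0.2] q6 1.24
2549 c [542.9 -66.8] [50. 32.] ax 3.1 z 0.0435 jig [ -5.  -67.2] px [255. 194.]
2597 c [532.9  -2.9] [50.1 32.2] ax 6.1 z 0.0435 jig [-10.   -2.7] px [173. 201.]
2795 c [526.9  63.6] [50.8 33.1] ax 4.3 z 0.0436 jig [-11.  64.] px [ 88. 203.]
```

servo_tool(
  deltas=[
    [[55,0,-0.001,-0.02,0],[55,0,0,-0.025,0],[55,0,0,-0.025,0],[55,0,0,-0.02,0],[55,0,0,-0.018,0],[55,0,0,0,0],[40,0,0,0,0],[25,0,0,0,0]],
  ],
)

```text
time: 18.3
tool_pos: [0.5432, -0.0671, -0.0066]
tool_rot: [0.0, 0.999, 0.037, 0.0]
contact_force: [-0.1, -0.6, -0.0]
gripper_width: 0.366
grasp_force: 60.3
```

servo_tool(
  deltas=[
    [[25,0,0,0,0],[25,0,0,0,0],[25,0,0,0,0],[25,0,0,0,0],[25,0,0,0.02,0],[25,0,0,0.03,0],[25,0,0,0.03,0],[25,0,0,0.03,0]],
  ],
)

```text
time: 19.1
tool_pos: [0.5425, -0.0667, 0.1038]
tool_rot: [-0.0, 0.999, 0.037, -0.0]
contact_force: [-0.2, 0.4, -0.5]
gripper_width: 0.362
grasp_force: 60.4
```

```bash
python3 blk.py wrist .045 .19 .49 .6 -.11 -.03
```

```text
t 19.1 tcp [ 0.5425 -0.0667  0.1038] yaw 4.24 w 0.362 gf 60.4 F [-0.2  0.4 -0.5] q6 1.24
17922 c [543.2 -70. ] [51.2 81.6] ax -86.6 z 0.1553 jig [ -5.  -70.4] px [267. 273.]
```

Held. I carry it to the tray.

servo_tool(
  deltas=[
    [[25,0.0028,-0.0335,0,-0.5],[25,0.0028,-0.0335,0,-0.5],[25,0.0028,-0.0335,0,-0.5],[25,0.0028,-0.0335,0,-0.5],[25,0.0028,-0.0335,0,-0.5],[25,0.0028,-0.0335,0,-0.5],[25,0.0028,-0.0335,0,-0.5],[25,0.0028,-0.0335,0,-0.5]],
  ],
)

```text
time: 19.95
tool_pos: [0.5651, -0.3361, 0.1024]
tool_rot: [-0.0, 1.0, 0.002, -0.0]
contact_force: [1.7, -0.6, -0.4]
gripper_width: 0.365
grasp_force: 60.5
```

servo_tool(
  deltas=[
    [[25,0,0,-0.02,0],[25,0,0,-0.03,0],[25,0,0,-0.03,0],[25,0,0,-0.02,0],[25,0,0,-0.01,0],[25,0,0,-0.005,0],[25,0,0,0,0],[25,0,0,0,0]],
  ],
)

```text
time: 20.75
tool_pos: [0.5661, -0.3354, -0.0108]
tool_rot: [0.001, 1.0, 0.002, 0.001]
contact_force: [-0.4, -0.3, -0.1]
gripper_width: 0.363
grasp_force: 60.5
```

```bash
python3 -c "
from h import *
stp()"
```

```text
t 20.75 tcp [ 0.5661 -0.3354 -0.0108] yaw 0.24 w 0.363 gf 60.5 F [-0.4 -0.3 -0.1] q6 0.92
```

servo_tool(
  deltas=[
    [[25,0,0,-0.003,0],[25,0,0,0,0],[45,0,0,0,0],[55,0,0,0,0],[55,0,0,0.02,0],[55,0,0,0.03,0],[55,0,0,0.03,0],[55,0,0,0.034,0]],
  ],
)

```text
time: 21.55
tool_pos: [0.5647, -0.3344, 0.0993]
tool_rot: [-0.0, 1.0, 0.002, -0.001]
contact_force: [0.4, -1.1, 1.1]
gripper_width: 0.551
grasp_force: 0.0
```

servo_tool(
  deltas=[
    [[55,-0.0041,0.0416,0,0.66],[55,-0.0041,0.0416,0,0.66],[55,-0.0041,0.0416,0,0.66],[55,-0.0041,0.0416,0,0.66],[55,-0.0041,0.0416,0,0.66],[55,-0.0041,0.0416,0,0.66],[55,-0.0041,0.0416,0,0.66],[55,-0.0041,0.0416,0,0.66]],
  ],
)

```text
time: 22.35
tool_pos: [0.5321, -0.0004, 0.0992]
tool_rot: [0.0, 0.999, 0.048, 0.0]
contact_force: [0.2, 0.0, -0.6]
gripper_width: 0.551
grasp_force: 0.0
```

```bash
python3 blk.py wrist .037 .05 .5 .575 -.11 .1; python3 blk.py top .026 .045 .39 .61 -.41 -.26
```

```text
t 22.35 tcp [ 5.321e-01 -4.000e-04  9.920e-02] yaw 5.53 w 0.551 gf 0.0 F [ 0.2  0.  -0.6] q6 1.33
2663 c [527.2  63.5] [50.2 31.9] ax 3.6 z 0.0435 jig [-10.6  63.9] px [172. 193.]
2589 c [532.8  -2.5] [49.9 32. ] ax 5.8 z 0.0435 jig [-10.1  -2.3] px [257. 195.]
t 22.4 tcp [0.5311 0.0049 0.0989] yaw 5.77 w 0.55 gf 0.0 F [ 1.1  3.7 -1. ] q6 1.34
209 c [ 565.8 -334.6] [49.7 34.6] ax 1.7 z 0.0341 jig [  -2.7 -336. ] px [409. 198.]
```

servo_tool(
  deltas=[
    [[55,0,0,0,0],[55,0,0,0,0],[55,0,0,0,0],[55,0,0,0,0],[55,0,0,0,0],[55,0,0,0,0],[55,0,0,0,0],[55,0,0,0,0]],
  ],
)

```text
time: 23.25
tool_pos: [0.5324, -0.002, 0.0988]
tool_rot: [-0.0, 0.999, 0.048, -0.0]
contact_force: [0.0, 0.3, 0.1]
gripper_width: 0.549
grasp_force: 0.0
```

```bash
python3 blk.py wrist .037 .05 .5 .575 -.03 .1; python3 blk.py top .025 .045 .34 .66 .25 .42
```

```text
t 23.25 tcp [ 0.5324 -0.002   0.0988] yaw 5.51 w 0.549 gf 0.0 F [0.  0.3 0.1] q6 1.33
2680 c [527.2  63.5] [50.1 31.9] ax 3.5 z 0.0436 jig [-10.6  63.9] px [169. 194.]
2590 c [533.   -2.4] [49.9 31.8] ax 5.9 z 0.0435 jig [-9.9 -2.2] px [255. 195.]
t 23.3 tcp [ 0.5324 -0.002   0.0988] yaw 5.51 w 0.555 gf 0.0 F [0.1 1.1 0.3] q6 1.33
389 c [594.3 329.9] [94.5 32.6] ax 88.9 z 0.0342 jig [ 76.7 324.3] px [177. 202.]
398 c [490.1 331.7] [95.8 32.5] ax 84.9 z 0.0341 jig [-27.  334.1] px [176. 239.]
393 c [386.3 341.1] [93.8 31.4] ax 84.7 z 0.0346 jig [-129.9  351.5] px [174. 277.]
```

servo_tool(
  deltas=[
    [[55,0.0005,-0.0003,-0.02,0],[55,0,0,-0.025,0],[55,0,0,-0.025,0],[55,0,0,-0.02,0],[55,0,0,-0.016,0],[55,0,0,0,0],[40,0,0,0,0],[25,0,0,0,0]],
  ],
)

```text
time: 24.15
tool_pos: [0.5338, -0.0024, -0.0059]
tool_rot: [0.0, 0.999, 0.048, 0.001]
contact_force: [0.8, 0.1, -0.8]
gripper_width: 0.36
grasp_force: 60.3
```

servo_tool(
  deltas=[
    [[25,0,0,0,0],[25,0,0,0,0],[25,0,0,0,0],[25,0,0,0,0],[25,0,0,0.02,0],[25,0,0,0.03,0],[25,0,0,0.03,0],[25,0,0,0.03,0]],
  ],
)

```text
time: 24.95
tool_pos: [0.5323, -0.0022, 0.1034]
tool_rot: [-0.0, 0.999, 0.048, -0.0]
contact_force: [0.5, -0.4, -1.1]
gripper_width: 0.364
grasp_force: 60.6
```

servo_tool(
  deltas=[
    [[25,-0.0041,-0.0416,0,-0.68],[25,-0.0041,-0.0416,0,-0.68],[25,-0.0041,-0.0416,0,-0.68],[25,-0.0041,-0.0416,0,-0.68],[25,-0.0041,-0.0416,0,-0.68],[25,-0.0041,-0.0416,0,-0.68],[25,-0.0041,-0.0416,0,-0.68],[25,-0.0041,-0.0416,0,-0.68]],
  ],
)

```text
time: 25.75
tool_pos: [0.4994, -0.3366, 0.1023]
tool_rot: [-0.0, 1.0, 0.0, -0.0]
contact_force: [1.1, -0.1, -0.1]
gripper_width: 0.366
grasp_force: 60.6
```

servo_tool(
  deltas=[
    [[25,0,0,-0.02,0],[25,0,0,-0.03,0],[25,0,0,-0.03,0],[25,0,0,-0.02,0],[25,0,0,-0.01,0],[25,0,0,-0.004,0],[25,0,0,0,0],[25,0,0,0,0]],
  ],
)

```text
time: 26.55
tool_pos: [0.501, -0.3358, -0.0098]
tool_rot: [0.001, 1.0, 0.001, 0.001]
contact_force: [-0.5, 0.0, -0.9]
gripper_width: 0.365
grasp_force: 60.6
```

servo_tool(
  deltas=[
    [[25,0,0,-0.003,0],[25,0,0,0,0],[45,0,0,0,0],[55,0,0,0,0],[55,0,0,0.02,0],[55,0,0,0.03,0],[55,0,0,0.03,0],[55,0,0.0115,0.034,0]],
  ],
)

```text
time: 27.35
tool_pos: [0.4997, -0.3241, 0.1006]
tool_rot: [-0.0, 1.0, 0.0, -0.0]
contact_force: [0.5, -0.1, 0.2]
gripper_width: 0.551
grasp_force: 0.0
```

servo_tool(
  deltas=[
    [[55,0.0034,0.0485,0,0.5],[55,0.0034,0.0485,0,0.5],[55,0.0034,0.0485,0,0.5],[55,0.0034,0.0485,0,0.5],[55,0.0034,0.0485,0,0.5],[55,0.0034,0.0485,0,0.5],[55,0.0034,0.0485,0,0.5],[55,0.0034,0.0485,0,0.5]],
  ],
)

```text
time: 28.15
tool_pos: [0.5273, 0.0664, 0.1003]
tool_rot: [0.0, 0.999, 0.036, 0.001]
contact_force: [1.1, 0.1, 1.1]
gripper_width: 0.554
grasp_force: 0.0
```

servo_tool(
  deltas=[
    [[55,0,0,0,0],[55,0,0,0,0],[55,0,0,0,0],[55,0,0,0,0],[55,0,0,0,0],[55,0,0,0,0],[55,0,0,0,0],[55,0,0,0,0]],
  ],
)

```text
time: 28.95
tool_pos: [0.5273, 0.0641, 0.0998]
tool_rot: [0.0, 0.999, 0.035, -0.0]
contact_force: [-0.1, 0.2, -0.5]
gripper_width: 0.547
grasp_force: 0.0
```

```bash
python3 blk.py wrist .037 .05 .5 .575 -.03 .1; python3 blk.py top .026 .045 .39 .61 -.41 -.26
```

```text
t 28.95 tcp [0.5273 0.0641 0.0998] yaw 4.04 w 0.547 gf 0.0 F [-0.1  0.2 -0.5] q6 1.48
2551 c [527.5  63.8] [49.7 32. ] ax 3.5 z 0.0436 jig [-10.4  64.2] px [255. 195.]
t 29.0 tcp [0.5273 0.0642 0.0998] yaw 4.06 w 0.553 gf 0.0 F [ 0.3 -0.6 -0.7] q6 1.48
205 c [ 565.8 -334.7] [50.4 33.5] ax 1.4 z 0.0345 jig [  -2.7 -336.1] px [409. 198.]
203 c [ 499.3 -332.9] [50.7 32.1] ax 1.5 z 0.0338 jig [ -68.8 -329.2] px [412. 221.]
```

servo_tool(
  deltas=[
    [[55,0.001,-0.0003,-0.02,0],[55,0,0,-0.025,0],[55,0,0,-0.025,0],[55,0,0,-0.02,0],[55,0,0,-0.017,0],[55,0,0,0,0],[40,0,0,0,0],[25,0,0,0,0]],
  ],
)

```text
time: 29.85
tool_pos: [0.5292, 0.0641, -0.0059]
tool_rot: [0.0, 0.999, 0.036, 0.001]
contact_force: [0.1, -1.2, -0.0]
gripper_width: 0.361
grasp_force: 60.3
```

servo_tool(
  deltas=[
    [[25,0,0,0,0],[25,0,0,0,0],[25,0,0,0,0],[25,0,0,0.02,0],[25,0,0,0.03,0],[25,0,0,0.03,0],[25,0,0,0.03,0],[25,-0.01,-0.039,0,0]],
  ],
)

```text
time: 30.65
tool_pos: [0.5224, 0.0269, 0.1086]
tool_rot: [0.0, 0.999, 0.038, 0.005]
contact_force: [0.5, -1.4, -0.2]
gripper_width: 0.364
grasp_force: 60.6
```

servo_tool(
  deltas=[
    [[25,-0.0104,-0.045,0,-0.5],[25,-0.0104,-0.045,0,-0.5],[25,-0.0104,-0.045,0,-0.5],[25,-0.0104,-0.045,0,-0.5],[25,-0.0104,-0.045,0,-0.5],[25,-0.0104,-0.045,0,-0.5],[25,-0.0104,-0.045,0,-0.5],[25,-0.0104,-0.045,0,-0.5]],
  ],
)

```text
time: 31.45
tool_pos: [0.4342, -0.3366, 0.1029]
tool_rot: [0.0, 1.0, 0.0, 0.0]
contact_force: [0.5, 1.0, 0.2]
gripper_width: 0.361
grasp_force: 60.5
```

servo_tool(
  deltas=[
    [[25,0,0,-0.02,0],[25,0,0,-0.03,0],[25,0,0,-0.03,0],[25,0,0,-0.02,0],[25,0,0,-0.01,0],[25,0,0,-0.007,0],[25,0,0,0,0],[25,0,0,0,0]],
  ],
)

```text
time: 32.25
tool_pos: [0.4359, -0.3356, -0.0131]
tool_rot: [0.001, 1.0, 0.001, 0.001]
contact_force: [-0.0, -0.0, -1.0]
gripper_width: 0.363
grasp_force: 60.6
```

servo_tool(
  deltas=[
    [[25,0,0,0,0],[45,0,0,0,0],[55,0,0,0,0],[55,0,0,0,0],[55,0,0,0.02,0],[55,0,0,0.03,0],[55,0,0,0.03,0],[55,0,0,0.034,0]],
  ],
)

```text
time: 33.05
tool_pos: [0.4345, -0.3343, 0.1002]
tool_rot: [-0.001, 1.0, 0.001, -0.001]
contact_force: [0.6, -1.3, -0.5]
gripper_width: 0.551
grasp_force: 0.0
```

servo_tool(
  deltas=[
    [[55,0.0119,0.042,0.01,0.5],[55,0.0119,0.042,0.01,0.5],[55,0.0119,0.042,0.01,0.5],[55,0.0119,0.042,0.01,0.5],[55,0.0119,0.042,0.01,0.5],[55,0.0119,0.042,0.01,0.5],[55,0.0119,0.042,0.01,0.5],[55,0.0119,0.042,0.01,0.5]],
  ],
)

```text
time: 33.85
tool_pos: [0.5305, 0.0029, 0.1804]
tool_rot: [0.0, 0.999, 0.036, 0.0]
contact_force: [1.0, -0.3, -1.0]
gripper_width: 0.55
grasp_force: 0.0
```

servo_tool(
  deltas=[
    [[55,0,0,0,0],[55,0,0,0,0],[55,0,0,0,0],[55,0,0,0,0],[55,0,0,0,0],[55,0,0,0,0],[55,0,0,0,0],[55,0,0,0,0]],
  ],
)

```text
time: 34.65
tool_pos: [0.5303, 0.0008, 0.1798]
tool_rot: [-0.0, 0.999, 0.035, 0.0]
contact_force: [-0.9, 0.0, 0.9]
gripper_width: 0.558
grasp_force: 0.0
```

```bash
python3 blk.py top .026 .045 .39 .61 -.41 -.26; python3 blk.py top .025 .045 .34 .66 .25 .42; python3 - <<'E'
from h import *
import pickle
s=stp();f,s=grab('wrist');save(f,'w5.png',k=1.5);pickle.dump((f,s),open('w5.pkl','wb'))
P=cloud(f,s);J=toj(P[...,:2])*1e3;z=P[...,2]
# back stop & bar top
for n,lo,hi,x0,x1 in(('stop',.027,.034,-60,-25),('bar',.036,.045,50,90)):
    m=(z>lo)&(z<hi)&(J[...,0]>x0)&(J[...,0]<x1)&(abs(J[...,1])<95)
    q=J[m]
    if len(q)<50: print(n,len(q));continue
    ys=np.arange(-90,90,10);mx=[np.percentile(q[(q[:,1]>y)&(q[:,1]<y+10)][:,0],[3,97]) if ((q[:,1]>y)&(q[:,1]<y+10)).sum()>8 else [np.nan]*2 for y in ys]
    print(n,np.round(mx,1).tolist())
m=(z>.0165)&(z<.023)&(abs(J[...,1])<110)&(((J[...,0]>-36)&(J[...,0]<-20))|((J[...,0]>34)&(J[...,0]<58)))
k,l,st,c=cv2.connectedComponentsWithStats(m.astype(np.uint8))
for i in range(1,k):
    if st[i,4]>25: q=J[l==i];print('strip',st[i,4],q.mean(0).round(1),np.ptp(q,0).round(1),c[i].round())
E
```

```text
t 34.65 tcp [0.5303 0.0008 0.1798] yaw 4.05 w 0.558 gf 0.0 F [-0.9  0.   0.9] q6 1.36
210 c [ 564.8 -335. ] [51.4 35.1] ax 3.8 z 0.0345 jig [  -3.7 -336.3] px [409. 198.]
206 c [ 499.1 -333.5] [50.6 30.9] ax 0.1 z 0.034 jig [ -69.1 -329.7] px [412. 221.]
212 c [ 436.2 -334.1] [33.5 50.8] ax -2.6 z 0.0348 jig [-131.9 -325.6] px [415. 244.]
t 34.7 tcp [0.5303 0.0009 0.1798] yaw 4.06 w 0.55 gf 0.0 F [-0.4  0.6 -0.3] q6 1.36
387 c [594.6 329.9] [94.7 32.9] ax 89.4 z 0.0342 jig [ 77.  324.3] px [177. 202.]
398 c [490.1 331.6] [95.8 32.2] ax 85.1 z 0.0341 jig [-27. 334.] px [176. 239.]
411 c [420.3 304. ] [95.8 32.3] ax 83.9 z 0.034 jig [-98.8 311.9] px [187. 263.]
t 34.75 tcp [0.5303 0.001  0.1798] yaw 4.07 w 0.55 gf 0.0 F [ 0.4 -1.5  0. ] q6 1.36
stop [[-45.6, -37.3], [-45.5, -37.5], [-45.4, -37.6], [-45.4, -37.9], [-45.4, -37.9], [-45.2, -37.9], [-45.5, -38.0], [-46.2, -38.2], [-46.2, -38.4], [-46.3, -38.4], [-46.1, -38.7], [-46.2, -38.7], [-46.1, -38.9], [-46.4, -38.9], [-47.1, -38.9], [-47.1, -39.1], [-47.2, -39.3], [-46.7, -39.2]]
bar [[66.8, 75.9], [66.1, 75.9], [66.1, 75.2], [66.2, 75.3], [66.3, 75.3], [66.3, 75.4], [65.6, 75.4], [65.5, 74.6], [65.6, 74.7], [65.6, 74.7], [65.7, 74.8], [65.7, 74.8], [64.9, 74.8], [64.9, 74.0], [64.9, 74.0], [64.9, 74.0], [64.9, 74.0], [64.9, 74.1]]
strip 126 [46.2 43.7] [23.5  5. ] [214. 114.]
strip 118 [46.3 20.7] [23.3  5.2] [236. 114.]
strip 112 [ 46.2 -22.3] [22.4  5.3] [277. 114.]
strip 124 [ 46.4 -44.6] [22.4  5.2] [298. 114.]
strip 140 [ 46.1 -87.4] [23.4  5.5] [339. 114.]
strip 127 [45.6 86.3] [22.6  5.5] [173. 115.]
strip 54 [-28.8 -22.9] [13.9  4.4] [276. 183.]
strip 65 [-28.8 -45.9] [14.2  5.2] [297. 183.]
strip 69 [-28.  -88.3] [14.3  5.8] [335. 182.]
strip 59 [-29.4  85.5] [12.3  5.4] [180. 184.]
strip 56 [-29.2  42.8] [12.8  5.5] [218. 184.]
strip 60 [-29.1  20.1] [13.3  4.7] [238. 184.]
```

View pics/w5.png

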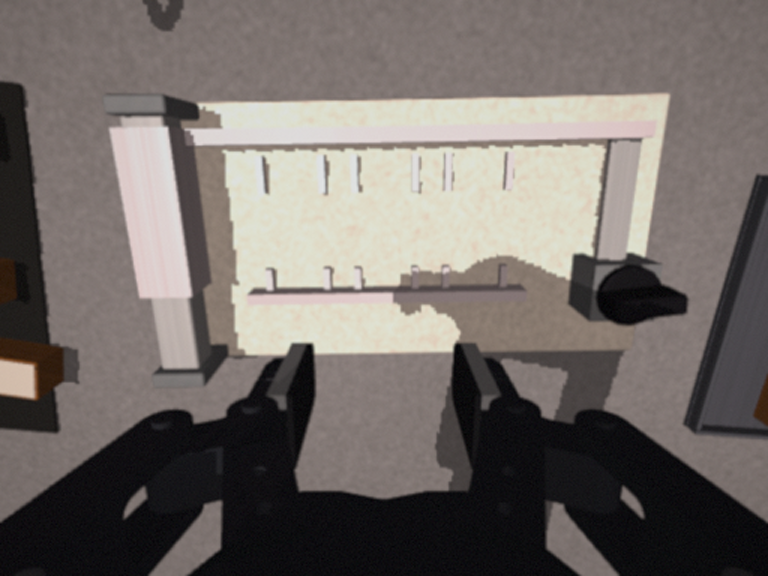

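The view shows empty bays between the strips, the fence bar at (430,133), the back stop at (390,296), and the knob at (640,297), turned tight. The three shorts lie flat in the tray.

Candidates in the first top picture:
- White-faced wood on the mat, at (265,304), (265,358) and (261,416)
- Pink (280,242)
- Red (204,248) and (151,336)
- Purple (172,416)

Only the three white-faced ones on the mat fit. The nearest of these has since been knocked to (0.420,0.304).

servo_tool(
  deltas=[
    [[55,-0.0025,0.0207,-0.003,5.06],[55,-0.0025,0.0207,-0.003,5.06],[55,-0.0025,0.0207,-0.003,5.06],[55,-0.0025,0.0207,-0.003,5.06],[55,-0.0025,0.0207,-0.003,5.06],[55,-0.0025,0.0207,-0.003,5.06],[55,-0.0025,0.0207,-0.003,5.06],[55,-0.0025,0.0207,-0.003,5.06]],
  ],
)

```text
time: 35.6
tool_pos: [0.5101, 0.1677, 0.1557]
tool_rot: [0.0, 0.925, 0.381, 0.0]
contact_force: [0.7, 0.1, -0.2]
gripper_width: 0.554
grasp_force: 0.0
```

servo_tool(
  deltas=[
    [[55,-0.0025,0.0207,-0.006,5.06],[55,-0.0025,0.0207,-0.006,5.06],[55,-0.0025,0.0207,-0.006,5.06],[55,-0.0025,0.0207,-0.006,5.06],[55,-0.0025,0.0207,-0.006,5.06],[55,-0.0025,0.0207,-0.006,5.06],[55,-0.0025,0.0207,-0.006,5.06],[55,-0.0025,0.0207,-0.006,5.06]],
  ],
)

```text
time: 36.4
tool_pos: [0.4901, 0.3333, 0.1076]
tool_rot: [0.0, 0.736, 0.677, 0.0]
contact_force: [-0.2, 0.8, -0.5]
gripper_width: 0.546
grasp_force: 0.0
```

servo_tool(
  deltas=[
    [[55,0,0,0,0],[55,0,0,0,0],[55,0,0,0,0],[55,0,0,0,0],[55,0,0,0,0],[55,0,0,0,0],[55,0,0,0,0],[55,0,0,0,0]],
  ],
)

```text
time: 37.2
tool_pos: [0.4903, 0.3322, 0.1078]
tool_rot: [0.0, 0.737, 0.676, 0.0]
contact_force: [0.1, 0.8, -0.1]
gripper_width: 0.552
grasp_force: 0.0
```

```bash
python3 blk.py wrist .028 .042 .34 .66 .23 .44; python3 - <<'E'
from h import *
f,s=grab('wrist');save(f,'w6.png',k=1.3)
f,s=grab('top');save(f,'t6.png',(80,130,260,310),3)
E
```

```text
t 37.2 tcp [0.4903 0.3322 0.1078] yaw 85.02 w 0.552 gf 0.0 F [ 0.1  0.8 -0.1] q6 0.56
4632 c [594.5 329.1] [95.6 33.1] ax 89.5 z 0.0345 jig [ 76.9 323.5] px [381. 179.]
4223 c [490.6 330.7] [94.7 32. ] ax 85.6 z 0.0345 jig [-26.6 333.1] px [256. 188.]
2683 c [422.1 309.5] [81.5 32.3] ax 84.0 z 0.0345 jig [-96.6 317.2] px [176. 210.]
```

View pics/w6.png

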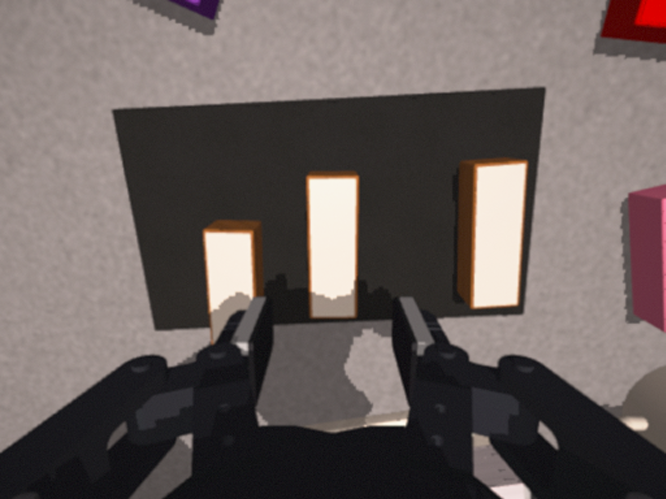

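The enlarged view confirms three white-faced wood blanks on the black mat, at (332,245), (495,235) and (232,285). The purple (180,10), red (640,30) and pink (655,260) blocks lie off it. I grasp the middle blank.

servo_tool(
  deltas=[
    [[55,0.0003,-0.0015,-0.02,0.5],[55,0,0,-0.03,0],[55,0,0,-0.03,0],[55,0,0,-0.025,0],[55,0,0,-0.018,0],[55,0,0,0,0],[40,0,0,0,0],[25,0,0,0,0]],
  ],
)

```text
time: 38.15
tool_pos: [0.4915, 0.3313, -0.0137]
tool_rot: [0.0, 0.734, 0.679, 0.001]
contact_force: [0.6, 0.0, -1.0]
gripper_width: 0.363
grasp_force: 60.7
```

servo_tool(
  deltas=[
    [[25,0,0,0,0],[25,0,0,0,0],[25,0,0,0,0],[25,0,0,0.02,0],[25,0,0,0.03,0],[25,0,0,0.03,0],[25,0,0,0.03,0],[25,0,0,0.02,0]],
  ],
)

```text
time: 38.95
tool_pos: [0.4913, 0.3313, 0.1174]
tool_rot: [0.0, 0.734, 0.679, 0.001]
contact_force: [0.1, 0.3, -1.1]
gripper_width: 0.368
grasp_force: 60.9
```

```bash
python3 blk.py wrist .133 .155 .42 .56 .24 .42
```

```text
t 38.95 tcp [0.4913 0.3313 0.1174] yaw 85.54 w 0.368 gf 60.9 F [ 0.1  0.3 -1.1] q6 0.55
415 c [494.9 377.6] [ 0.8 31.2] ax -4.3 z 0.1472 jig [-18.7 379.6] px [255. 155.]
163 c [468.8 341.2] [12.  3.] ax 26.3 z 0.1508 jig [-47.6 345.3] px [207. 236.]
```

servo_tool(
  deltas=[
    [[25,0.0041,-0.0207,0,-5.03],[25,0.0041,-0.0207,0,-5.03],[25,0.0041,-0.0207,0,-5.03],[25,0.0041,-0.0207,0,-5.03],[25,0.0041,-0.0207,0,-5.03],[25,0.0041,-0.0207,0,-5.03],[25,0.0041,-0.0207,0,-5.03],[25,0.0041,-0.0207,0,-5.03]],
  ],
)

```text
time: 39.8
tool_pos: [0.5229, 0.1643, 0.1137]
tool_rot: [-0.0, 0.924, 0.383, -0.001]
contact_force: [-0.3, -0.5, -1.1]
gripper_width: 0.361
grasp_force: 60.9
```

servo_tool(
  deltas=[
    [[25,0.0041,-0.0207,0,-5.03],[25,0.0041,-0.0207,0,-5.03],[25,0.0041,-0.0207,0,-5.03],[25,0.0041,-0.0207,0,-5.03],[25,0.0041,-0.0207,0,-5.03],[25,0.0041,-0.0207,0,-5.03],[25,0.0041,-0.0207,0,-5.03],[25,0.0041,-0.0207,0,-5.03]],
  ],
)

```text
time: 40.6
tool_pos: [0.5557, -0.0012, 0.1137]
tool_rot: [-0.0, 0.999, 0.042, -0.001]
contact_force: [0.6, 0.3, -1.4]
gripper_width: 0.363
grasp_force: 60.9
```

servo_tool(
  deltas=[
    [[25,0,0,-0.02,0],[25,0,0,-0.02,0],[25,0,0,-0.02,0],[25,0,0,-0.005,0],[25,0,0,0,0],[25,0,0,0,0],[25,0,0,0,0],[25,0,0,0,0]],
  ],
)

```text
time: 41.4
tool_pos: [0.5571, -0.0005, 0.051]
tool_rot: [0.0, 0.999, 0.044, 0.001]
contact_force: [1.0, 0.2, -2.2]
gripper_width: 0.361
grasp_force: 60.9
```

```bash
cat > chk.py <<'E'
from h import *
s=stp();f,s=grab('wrist');P=cloud(f,s);z=P[...,2]
c=np.array(s['tool_pos'])
w=np.radians(5.0);R=np.array([[np.cos(w),-np.sin(w)],[np.sin(w),np.cos(w)]])
L=(P[...,:2]-c[:2])@R*1e3   # bay-aligned, relative to TCP
m=(z>c[2]+.018)&(z<c[2]+.045)&(L[...,0]>40)&(L[...,0]<56)&(abs(L[...,1])<25)
e=L[m];print('end face rel',e.shape[0],np.percentile(e[:,0],[10,50,90]).round(1),'y',np.percentile(e[:,1],[1,99]).round(1),'z',np.percentile(z[m],[1,99]).round(4))
m=(z>.0165)&(z<.023)&(L[...,0]>18)&(L[...,0]<52)&(abs(L[...,1])<40)
k,l,st,cc=cv2.connectedComponentsWithStats(m.astype(np.uint8))
for i in range(1,k):
    if st[i,4]>25: q=L[l==i];print('strip rel',st[i,4],q.mean(0).round(1),q.min(0).round(1),q.max(0).round(1))
m=(z>.034)&(z<.046)&(L[...,0]>45)&(L[...,0]<75)&(abs(L[...,1])<20)
if m.sum()>20: print('bar face rel x',np.percentile(L[...,0][m],[2,98]).round(1))
E
python3 chk.py
```

```text
t 41.4 tcp [ 5.571e-01 -5.000e-04  5.100e-02] yaw 5.06 w 0.361 gf 60.9 F [ 1.   0.2 -2.2] q6 1.35
end face rel 675 [47.1 47.2 47.4] y [-16.   14.3] z [0.0722 0.0959]
strip rel 117 [39.5 23.1] [32.3 20.2] [44.1 25.3]
strip rel 71 [ 41.9 -20.1] [ 38.9 -22.7] [ 44.2 -17.6]
bar face rel x [51.5 61. ]
```

servo_tool(
  deltas=[
    [[25,0,0.0015,-0.01,0],[25,0,0,-0.015,0],[25,0,0,-0.015,0],[25,0,0,-0.007,0],[25,0,0,-0.004,0],[25,0,0,-0.002,0],[25,0,0,0,0],[25,0,0,0,0]],
  ],
)

```text
time: 42.25
tool_pos: [0.5567, 0.001, -0.0026]
tool_rot: [0.0, 0.999, 0.044, 0.001]
contact_force: [0.5, 0.2, -1.2]
gripper_width: 0.362
grasp_force: 60.9
```

```bash
python3 chk.py
```

```text
t 42.25 tcp [ 0.5567  0.001  -0.0026] yaw 5.06 w 0.362 gf 60.9 F [ 0.5  0.2 -1.2] q6 1.35
end face rel 2363 [46.9 52.1 55.2] y [-24.2  24.1] z [0.0174 0.0423]
strip rel 46 [47.3  8.9] [46.8  3.6] [47.5 14.7]
strip rel 77 [47.3 -6.5] [ 46.9 -16.4] [47.5  2.8]
strip rel 450 [ 32.2 -22.1] [ 18.1 -24.4] [ 44.5 -19.2]
strip rel 567 [31.8 21.1] [18.  18.6] [44.4 23.8]
bar face rel x [45.6 61.1]
```

servo_tool(
  deltas=[
    [[25,0,0,-0.001,0],[25,0,0,-0.001,0],[25,0,0,-0.0005,0],[25,0,0,0,0],[36,0,0,0,0],[45,0,0,0,0],[55,0,0,0,0],[55,0,0,0,0]],
  ],
)

```text
time: 43.1
tool_pos: [0.5562, 0.0011, -0.0058]
tool_rot: [-0.0, 0.999, 0.044, 0.0]
contact_force: [0.3, 0.6, 1.0]
gripper_width: 0.55
grasp_force: 0.0
```

servo_tool(
  deltas=[
    [[55,0,0,0.02,0],[55,0,0,0.03,0],[55,0,0,0.03,0],[55,0,0,0.03,0],[55,0,0,0,0],[55,0,0,0,0],[55,0,0,0,0],[55,0,0,0,0]],
  ],
)

```text
time: 43.9
tool_pos: [0.555, 0.0013, 0.1024]
tool_rot: [-0.0, 0.999, 0.044, -0.002]
contact_force: [0.2, -0.2, 0.1]
gripper_width: 0.546
grasp_force: 0.0
```

```bash
python3 blk.py wrist .037 .05 .5 .605 -.03 .04;python3 blk.py top .025 .045 .34 .66 .25 .42
```

```text
t 43.9 tcp [0.555  0.0013 0.1024] yaw 5.06 w 0.546 gf 0.0 F [ 0.2 -0.2  0.1] q6 1.35
4765 c [5.566e+02 2.000e-01] [94.8 32. ] ax 4.9 z 0.0436 jig [13.8 -1.4] px [256. 189.]
t 43.95 tcp [0.5551 0.0013 0.1025] yaw 5.06 w 0.55 gf 0.0 F [-0.6 -0.3 -0. ] q6 1.35
389 c [594.6 330.1] [94.8 33.2] ax 89.6 z 0.0339 jig [ 77.  324.6] px [176. 202.]
412 c [420.3 303.9] [96.1 32.2] ax 84.0 z 0.034 jig [-98.8 311.8] px [187. 263.]
```

Blank in bay 1, (0.5566,0.0002) against the bay at (0.5562,0.0005). Next the far blank.

servo_tool(
  deltas=[
    [[55,0.0024,0.0205,0,5.28],[55,0.0024,0.0205,0,5.28],[55,0.0024,0.0205,0,5.28],[55,0.0024,0.0205,0,5.28],[55,0.0024,0.0205,0,5.28],[55,0.0024,0.0205,0,5.28],[55,0.0024,0.0205,0,5.28],[55,0.0024,0.0205,0,5.28]],
  ],
)

```text
time: 44.8
tool_pos: [0.575, 0.1659, 0.1034]
tool_rot: [-0.0, 0.915, 0.403, -0.001]
contact_force: [-0.2, 0.4, 0.4]
gripper_width: 0.553
grasp_force: 0.0
```

servo_tool(
  deltas=[
    [[55,0.0024,0.0205,0,5.28],[55,0.0024,0.0205,0,5.28],[55,0.0024,0.0205,0,5.28],[55,0.0024,0.0205,0,5.28],[55,0.0024,0.0205,0,5.28],[55,0.0024,0.0205,0,5.28],[55,0.0024,0.0205,0,5.28],[55,0.0024,0.0205,0,5.28]],
  ],
)

```text
time: 45.6
tool_pos: [0.5942, 0.3298, 0.1032]
tool_rot: [-0.0, 0.709, 0.706, -0.001]
contact_force: [-0.3, -0.9, -0.1]
gripper_width: 0.552
grasp_force: 0.0
```

servo_tool(
  deltas=[
    [[55,0,0,0,0],[55,0,0,0,0],[55,0,0,0,0],[55,0,0,0,0],[55,0,0,0,0],[55,0,0,0,0],[55,0,0,0,0],[55,0,0,0,0]],
  ],
)

```text
time: 46.4
tool_pos: [0.5946, 0.329, 0.1044]
tool_rot: [-0.0, 0.71, 0.704, 0.0]
contact_force: [-0.4, -0.3, 0.3]
gripper_width: 0.552
grasp_force: 0.0
```

```bash
python3 blk.py wrist .028 .042 .34 .66 .23 .44
```

```text
t 46.4 tcp [0.5946 0.329  0.1044] yaw 89.52 w 0.552 gf 0.0 F [-0.4 -0.3  0.3] q6 0.4
4360 c [594.8 329.3] [95. 32.] ax 89.3 z 0.0345 jig [ 77.1 323.8] px [256. 186.]
4581 c [421.7 302.2] [95.5 33.9] ax 84.5 z 0.0345 jig [-97.5 310. ] px [ 50. 219.]
```

servo_tool(
  deltas=[
    [[55,0,0,-0.02,0],[55,0,0,-0.03,0],[55,0,0,-0.03,0],[55,0,0,-0.025,0],[55,0,0,-0.014,0],[55,0,0,0,0],[40,0,0,0,0],[25,0,0,0,0]],
  ],
)

```text
time: 47.25
tool_pos: [0.5962, 0.3298, -0.0124]
tool_rot: [0.001, 0.71, 0.704, 0.002]
contact_force: [0.2, -0.1, -1.3]
gripper_width: 0.362
grasp_force: 61.1
```

servo_tool(
  deltas=[
    [[25,0,0,0,0],[25,0,0,0,0],[25,0,0,0,0],[25,0,0,0.02,0],[25,0,0,0.03,0],[25,0,0,0.03,0],[25,0,0,0.03,0],[25,0,0,0.02,0]],
  ],
)

```text
time: 48.05
tool_pos: [0.5953, 0.3294, 0.118]
tool_rot: [0.001, 0.71, 0.704, 0.001]
contact_force: [0.2, -0.3, -0.5]
gripper_width: 0.362
grasp_force: 61.3
```

servo_tool(
  deltas=[
    [[25,-0.002,-0.0245,0,-5.28],[25,-0.002,-0.0245,0,-5.28],[25,-0.002,-0.0245,0,-5.28],[25,-0.002,-0.0245,0,-5.28],[25,-0.002,-0.0245,0,-5.28],[25,-0.002,-0.0245,0,-5.28],[25,-0.002,-0.0245,0,-5.28],[25,-0.002,-0.0245,0,-5.28]],
  ],
)

```text
time: 48.85
tool_pos: [0.5781, 0.1321, 0.115]
tool_rot: [-0.0, 0.917, 0.399, -0.0]
contact_force: [0.6, 0.1, -1.0]
gripper_width: 0.361
grasp_force: 61.3
```

servo_tool(
  deltas=[
    [[25,-0.002,-0.0245,0,-5.28],[25,-0.002,-0.0245,0,-5.28],[25,-0.002,-0.0245,0,-5.28],[25,-0.002,-0.0245,0,-5.28],[25,-0.002,-0.0245,0,-5.28],[25,-0.002,-0.0245,0,-5.28],[25,-0.002,-0.0245,0,-5.28],[25,-0.002,-0.0245,0,-5.28]],
  ],
)

```text
time: 49.65
tool_pos: [0.5621, -0.0638, 0.1151]
tool_rot: [-0.0, 0.999, 0.042, -0.0]
contact_force: [0.3, 0.7, -0.2]
gripper_width: 0.364
grasp_force: 61.3
```

servo_tool(
  deltas=[
    [[25,0,0,-0.02,0],[25,0,0,-0.02,0],[25,0,0,-0.02,0],[25,0,0,-0.005,0],[25,0,0,0,0],[25,0,0,0,0],[25,0,0,0,0],[25,0,0,0,0]],
  ],
)

```text
time: 50.45
tool_pos: [0.5634, -0.063, 0.0516]
tool_rot: [0.0, 0.999, 0.044, 0.001]
contact_force: [-0.6, -0.5, -0.8]
gripper_width: 0.36
grasp_force: 61.3
```

```bash
python3 chk.py
```

```text
t 50.45 tcp [ 0.5634 -0.063   0.0516] yaw 5.06 w 0.36 gf 61.3 F [-0.6 -0.5 -0.8] q6 1.24
end face rel 649 [47.6 47.7 47.9] y [-15.9  14.5] z [0.0727 0.0964]
strip rel 56 [41.4 19.7] [37.6 17.1] [43.2 22. ]
strip rel 76 [ 40.3 -23.7] [ 34.5 -25.7] [ 43.3 -20.8]
bar face rel x [50.4 60.1]
```

servo_tool(
  deltas=[
    [[25,-0.001,-0.0018,-0.01,0],[25,0,0,-0.015,0],[25,0,0,-0.015,0],[25,0,0,-0.008,0],[25,0,0,-0.004,0],[25,0,0,-0.002,0],[25,0,0,0,0],[25,0,0,0,0]],
  ],
)

```text
time: 51.3
tool_pos: [0.5621, -0.0648, -0.0034]
tool_rot: [0.0, 0.999, 0.044, 0.001]
contact_force: [0.4, 0.2, -1.0]
gripper_width: 0.364
grasp_force: 61.3
```

```bash
python3 chk.py
```

```text
t 51.3 tcp [ 0.5621 -0.0648 -0.0034] yaw 5.06 w 0.364 gf 61.3 F [ 0.4  0.2 -1. ] q6 1.24
end face rel 1885 [44.2 51.6 55.2] y [-24.1  23.9] z [0.0165 0.0416]
strip rel 131 [47.7 -0.7] [ 47.2 -16.3] [48.  14.8]
strip rel 601 [32.3 21.1] [18.6 18.6] [44.9 24. ]
strip rel 480 [ 32.6 -22. ] [ 18.8 -24.4] [ 44.9 -19.2]
bar face rel x [45.4 61.5]
```

servo_tool(
  deltas=[
    [[25,0,0,-0.001,0],[25,0,0,-0.001,0],[25,0,0,0,0],[25,0,0,0,0],[36,0,0,0,0],[45,0,0,0,0],[55,0,0,0,0],[55,0,0,0,0]],
  ],
)

```text
time: 52.15
tool_pos: [0.5616, -0.0647, -0.0058]
tool_rot: [-0.0, 0.999, 0.044, 0.0]
contact_force: [-0.3, 0.0, -0.2]
gripper_width: 0.551
grasp_force: 0.0
```

servo_tool(
  deltas=[
    [[55,0,0,0.02,0],[55,0,0,0.03,0],[55,0,0,0.03,0],[55,0,0,0.03,0],[55,0,0,0,0],[55,0,0,0,0],[55,0,0,0,0],[55,0,0,0,0]],
  ],
)

```text
time: 52.95
tool_pos: [0.5604, -0.0644, 0.1023]
tool_rot: [-0.0, 0.999, 0.044, -0.002]
contact_force: [-0.1, -0.8, 0.7]
gripper_width: 0.549
grasp_force: 0.0
```

```bash
python3 blk.py wrist .037 .05 .5 .61 -.1 .04;python3 blk.py top .025 .045 .34 .66 .25 .42
```

```text
t 52.95 tcp [ 0.5604 -0.0644  0.1023] yaw 5.06 w 0.549 gf 0.0 F [-0.1 -0.8  0.7] q6 1.24
289 c [609.6  13.5] [ 4.4 53.1] ax -84.9 z 0.0414 jig [67.7  7.7] px [144. 123.]
4705 c [ 5.566e+02 -2.000e-01] [94.6 32.2] ax 5.0 z 0.0436 jig [13.8 -1.8] px [171. 186.]
4744 c [562.8 -65.6] [94.8 32. ] ax 5.3 z 0.0436 jig [ 15.  -67.6] px [256. 188.]
t 53.0 tcp [ 0.5605 -0.0644  0.1025] yaw 5.06 w 0.551 gf 0.0 F [ 0.3  0.7 -0.4] q6 1.24
412 c [420.3 303.7] [97.1 32.2] ax 84.0 z 0.034 jig [-98.8 311.6] px [187. 263.]
```

Bay 0 is filled. Next the knocked blank.

servo_tool(
  deltas=[
    [[55,-0.0087,0.0229,0,4.95],[55,-0.0087,0.0229,0,4.95],[55,-0.0087,0.0229,0,4.95],[55,-0.0087,0.0229,0,4.95],[55,-0.0087,0.0229,0,4.95],[55,-0.0087,0.0229,0,4.95],[55,-0.0087,0.0229,0,4.95],[55,-0.0087,0.0229,0,4.95]],
  ],
)

```text
time: 53.85
tool_pos: [0.4912, 0.1194, 0.1036]
tool_rot: [-0.0, 0.924, 0.382, -0.0]
contact_force: [0.2, 0.6, -0.6]
gripper_width: 0.55
grasp_force: 0.0
```

servo_tool(
  deltas=[
    [[55,-0.0087,0.0229,0,4.95],[55,-0.0087,0.0229,0,4.95],[55,-0.0087,0.0229,0,4.95],[55,-0.0087,0.0229,0,4.95],[55,-0.0087,0.0229,0,4.95],[55,-0.0087,0.0229,0,4.95],[55,-0.0087,0.0229,0,4.95],[55,-0.0087,0.0229,0,4.95]],
  ],
)

```text
time: 54.65
tool_pos: [0.4216, 0.3025, 0.1037]
tool_rot: [-0.0, 0.74, 0.672, -0.0]
contact_force: [0.6, 0.3, 0.7]
gripper_width: 0.552
grasp_force: 0.0
```

servo_tool(
  deltas=[
    [[55,0,0,0,0],[55,0,0,0,0],[55,0,0,0,0],[55,0,0,0,0],[55,0,0,0,0],[55,0,0,0,0],[55,0,0,0,0],[55,0,0,0,0]],
  ],
)

```text
time: 55.45
tool_pos: [0.4225, 0.3016, 0.1044]
tool_rot: [0.0, 0.742, 0.671, 0.0]
contact_force: [0.2, 0.2, 0.8]
gripper_width: 0.553
grasp_force: 0.0
```

```bash
python3 blk.py wrist .028 .042 .34 .66 .23 .44
```

```text
t 55.45 tcp [0.4225 0.3016 0.1044] yaw 84.24 w 0.553 gf 0.0 F [0.2 0.2 0.8] q6 0.58
4358 c [421.  302.7] [94.5 32. ] ax 83.9 z 0.0346 jig [-98.1 310.6] px [253. 186.]
```

servo_tool(
  deltas=[
    [[55,-0.0013,0.001,-0.02,0],[55,0,0,-0.03,0],[55,0,0,-0.03,0],[55,0,0,-0.025,0],[55,0,0,-0.014,0],[55,0,0,0,0],[40,0,0,0,0],[25,0,0,0,0]],
  ],
)

```text
time: 56.3
tool_pos: [0.4225, 0.3035, -0.0129]
tool_rot: [0.0, 0.742, 0.671, 0.002]
contact_force: [0.5, -0.5, -0.2]
gripper_width: 0.363
grasp_force: 61.1
```

servo_tool(
  deltas=[
    [[25,0,0,0,0],[25,0,0,0,0],[25,0,0,0,0],[25,0,0,0.02,0],[25,0,0,0.03,0],[25,0,0,0.03,0],[25,0,0,0.03,0],[25,0,0,0.02,0]],
  ],
)

```text
time: 57.1
tool_pos: [0.4217, 0.3031, 0.1177]
tool_rot: [0.0, 0.742, 0.671, 0.001]
contact_force: [0.2, -0.4, -0.9]
gripper_width: 0.363
grasp_force: 61.3
```

servo_tool(
  deltas=[
    [[25,0.0081,-0.0147,0,-4.95],[25,0.0081,-0.0147,0,-4.95],[25,0.0081,-0.0147,0,-4.95],[25,0.0081,-0.0147,0,-4.95],[25,0.0081,-0.0147,0,-4.95],[25,0.0081,-0.0147,0,-4.95],[25,0.0081,-0.0147,0,-4.95],[25,0.0081,-0.0147,0,-4.95]],
  ],
)

```text
time: 57.9
tool_pos: [0.4858, 0.1844, 0.115]
tool_rot: [-0.0, 0.926, 0.378, -0.0]
contact_force: [0.2, 1.0, -1.2]
gripper_width: 0.358
grasp_force: 61.3
```

servo_tool(
  deltas=[
    [[25,0.0081,-0.0147,0,-4.95],[25,0.0081,-0.0147,0,-4.95],[25,0.0081,-0.0147,0,-4.95],[25,0.0081,-0.0147,0,-4.95],[25,0.0081,-0.0147,0,-4.95],[25,0.0081,-0.0147,0,-4.95],[25,0.0081,-0.0147,0,-4.95],[25,0.0081,-0.0147,0,-4.95]],
  ],
)

```text
time: 58.7
tool_pos: [0.5506, 0.0669, 0.1149]
tool_rot: [-0.0, 0.999, 0.042, -0.0]
contact_force: [-0.8, 0.3, -0.4]
gripper_width: 0.369
grasp_force: 61.3
```

servo_tool(
  deltas=[
    [[25,0,0,-0.02,0],[25,0,0,-0.02,0],[25,0,0,-0.02,0],[25,0,0,-0.005,0],[25,0,0,0,0],[25,0,0,0,0],[25,0,0,0,0],[25,0,0,0,0]],
  ],
)

```text
time: 59.5
tool_pos: [0.5516, 0.0675, 0.0516]
tool_rot: [0.0, 0.999, 0.044, 0.001]
contact_force: [0.1, 0.1, -0.1]
gripper_width: 0.365
grasp_force: 61.3
```

```bash
python3 chk.py
```

```text
t 59.5 tcp [0.5516 0.0675 0.0516] yaw 5.06 w 0.365 gf 61.3 F [ 0.1  0.1 -0.1] q6 1.47
end face rel 668 [47.1 47.2 47.4] y [-16.   14.4] z [0.0724 0.0964]
strip rel 74 [40.9 20.6] [35.7 18. ] [43.7 23. ]
strip rel 77 [ 40.5 -22.9] [ 35.3 -25. ] [ 43.7 -20.1]
bar face rel x [50.9 60.5]
```

servo_tool(
  deltas=[
    [[25,-0.0004,-0.001,-0.01,0],[25,0,0,-0.015,0],[25,0,0,-0.015,0],[25,0,0,-0.008,0],[25,0,0,-0.004,0],[25,0,0,-0.002,0],[25,0,0,0,0],[25,0,0,0,0]],
  ],
)

```text
time: 60.35
tool_pos: [0.5509, 0.0665, -0.0032]
tool_rot: [0.0, 0.999, 0.044, 0.001]
contact_force: [1.1, -0.3, -0.6]
gripper_width: 0.359
grasp_force: 61.4
```

```bash
python3 chk.py
```

```text
t 60.35 tcp [ 0.5509  0.0665 -0.0032] yaw 5.06 w 0.359 gf 61.4 F [ 1.1 -0.3 -0.6] q6 1.47
end face rel 2021 [44.3 51.7 55.2] y [-24.1  24.2] z [0.0162 0.0418]
strip rel 132 [47.2 -0.7] [ 46.9 -16.3] [47.5 14.7]
strip rel 457 [ 32.2 -21.9] [ 18.2 -24.1] [ 44.5 -18.9]
strip rel 598 [31.8 21.3] [18.2 18.8] [44.5 24.1]
bar face rel x [45.3 61.3]
```

Centred between the strips. I set it down, release, lift, and back off above the jig.

servo_tool(
  deltas=[
    [[25,0,0,-0.001,0],[25,0,0,-0.001,0],[25,0,0,0,0],[25,0,0,0,0],[36,0,0,0,0],[45,0,0,0,0],[55,0,0,0,0],[55,0,0,0,0]],
  ],
)

```text
time: 61.2
tool_pos: [0.5502, 0.0665, -0.0059]
tool_rot: [-0.0, 0.999, 0.044, -0.0]
contact_force: [0.3, 0.3, -0.9]
gripper_width: 0.546
grasp_force: 0.0
```

servo_tool(
  deltas=[
    [[55,0,0,0.02,0],[55,0,0,0.03,0],[55,0,0,0.03,0],[55,0,0,0.03,0],[55,-0.01,-0.02,0.03,0],[55,-0.01,-0.02,0.02,0],[55,-0.01,-0.02,0.02,0],[55,0,0,0,0]],
  ],
)

```text
time: 62.0
tool_pos: [0.5216, 0.0047, 0.1778]
tool_rot: [0.001, 0.999, 0.043, 0.003]
contact_force: [0.6, 0.6, 0.9]
gripper_width: 0.549
grasp_force: 0.0
```

servo_tool(
  deltas=[
    [[55,0,0,0,0],[55,0,0,0,0],[55,0,0,0,0],[55,0,0,0,0],[55,0,0,0,0],[55,0,0,0,0],[55,0,0,0,0],[55,0,0,0,0]],
  ],
)

```text
time: 62.8
tool_pos: [0.5203, 0.0066, 0.1743]
tool_rot: [-0.0, 0.999, 0.044, 0.0]
contact_force: [0.2, 0.2, 0.2]
gripper_width: 0.553
grasp_force: 0.0
```

```bash
python3 knob.py; python3 but.py; python3 blk.py wrist .0405 .05 .49 .603 -.1 .1; python3 blk.py top .026 .045 .39 .61 -.41 -.26; python3 -c "
from h import *
f,s=grab('wrist');save(f,'w9.png',k=1.4)"
```

```text
t 62.8 tcp [0.5203 0.0066 0.1743] yaw 5.06 w 0.553 gf 0.0 F [0.2 0.2 0.2] q6 1.35
knob [ 521.8 -164.4] [14.6 44.4] axis -77.8 k 1.43
t 62.85 tcp [0.5203 0.0065 0.1743] yaw 5.06 w 0.553 gf 0.0 F [ 0.4 -0.5  0. ] q6 1.35
button 0  
bar x [11.5292955  73.46259986] 2981
sleeve x [-88.59011282  72.6145188 ]
t 62.9 tcp [0.5203 0.0065 0.1744] yaw 5.06 w 0.551 gf 0.0 F [ 0.2  0.4 -0.7] q6 1.35
3161 c [550.6  65.5] [93.8 32.2] ax 4.9 z 0.0436 jig [12.8 64.1] px [197. 136.]
3126 c [5.566e+02 2.000e-01] [93.3 32. ] ax 5.1 z 0.0436 jig [13.8 -1.4] px [264. 136.]
2935 c [559.7 -65.6] [88.2 32.1] ax 5.1 z 0.0436 jig [ 11.8 -67.3] px [331. 140.]
t 62.95 tcp [0.5203 0.0065 0.1744] yaw 5.06 w 0.555 gf 0.0 F [ 1.   0.8 -0.4] q6 1.35
204 c [ 565.7 -334.6] [34.6 49.8] ax -0.0 z 0.0347 jig [  -2.8 -336. ] px [409. 198.]
203 c [ 498.9 -333.6] [31.3 51.4] ax -1.7 z 0.0344 jig [ -69.3 -329.9] px [412. 221.]
210 c [ 436.  -334.3] [33.8 50.8] ax -2.4 z 0.0348 jig [-132.1 -325.7] px [415. 244.]
```

View pics/w9.png

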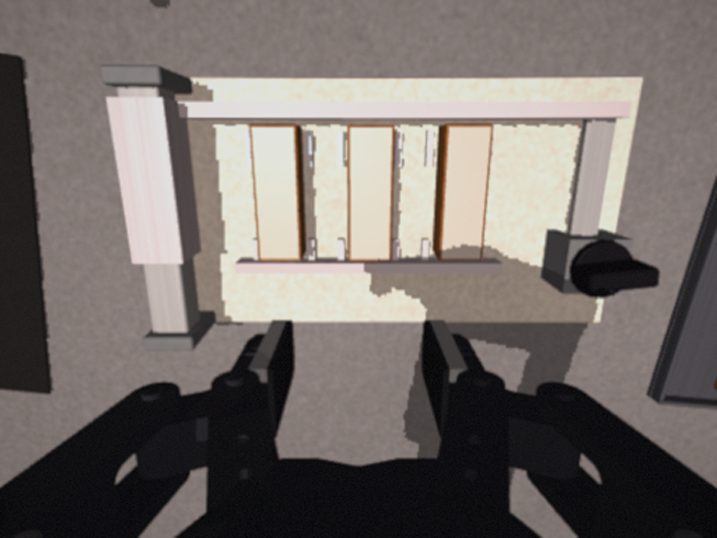

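The view shows long blanks in all three bays at (277,190), (370,190) and (465,190), with the knob at (610,270) turned tight. The button is hidden from here, so I check it once from the top camera, then hand in.

```bash
python3 - <<'E'
from h import *
import pickle
f0,_=pickle.load(open('top.pkl','rb'));f,_=grab('top')
for g in(f0,f):
    P=cloud(g);J=toj(P[...,:2])*1e3;z=P[...,2];b=(z>.035)&(z<.058)&(J[...,1]>162.5)&(J[...,1]<175)&(abs(J[...,0]+20)<20)
    print(b.sum(),J[b].round(1).tolist())
    for c,r,lo in(((.754,.165),.07,.05),((.739,.015),.05,.05),((.755,-.204),.06,.012)):
        m=(np.hypot(P[...,0]-c[0],P[...,1]-c[1])<r)&(z>lo);print(P[m].mean(0).round(4))
E
```

```text
7 [[-13.3, 166.2], [-14.2, 163.3], [-17.0, 166.3], [-17.0, 163.7], [-18.9, 166.9], [-19.7, 164.0], [-21.6, 164.7]]
[0.7493 0.1679 0.0796]
[0.7325 0.0162 0.0941]
[ 0.7569 -0.2041  0.0195]
7 [[-13.0, 166.3], [-14.2, 163.3], [-16.5, 166.4], [-17.0, 163.7], [-19.3, 166.8], [-19.7, 164.0], [-22.3, 164.4]]
[0.7493 0.1678 0.0797]
[0.7325 0.016  0.0943]
[ 0.757  -0.204   0.0195]
```

```bash
python3 -c "
from plant import manip
print(manip.job_done())"
```

```text
the job is handed in; nothing more can be done
None
```

The job is handed in, but the hand-in call gave no verdict. My last camera checks show the three short blocks flat in the tray, the fence at its far hole with the button out, the knob tight at about 1.43 rad, a long blank centred in each bay, and the mug, tape roll and bottle where they started.

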